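Prime the bench lubricator and hold the filling coupler on its nipple

TASK

Prime the bench lubricator: swing its sprung lever all the way to the stop and let it spring back. Then take the filling coupler that stands on the bench, press it squarely onto the lubricator's tilted nipple until it snaps over, and push it fully home against the valve spring. Finish while still gripping the coupler and holding it pressed home, and do not knock the other things on the bench about.

Things in the scene. Friction and masses are not known exactly. Their poses are not given: they have to be found in the camera images.
- lubricator: The green bench lubricator, a block fixed to the bench, footprint 110 x 170 mm (long along its y), top 45 mm above the bench. Origin under its centre; x to its back, y to its left, yaw within 0.4 rad. The tilted nipple is at its left (+y) end, the priming lever at its right (-y) end; a small round breather cap, 20 mm tall, stands between them.
- nipple_base (a point): Foot of the filling nipple, on its axis, on a 36 mm boss, 64 mm above the bench. Steel post 17 mm across, 28 mm long; an 8 mm brass valve pin stands 9 mm out of its top; four sprung balls 12 mm above the foot stand 3.8 mm out of its side. z runs outward along its axis, always 0.52 rad (30 deg) off vertical, leaning to the lubricator's front (its -x, roughly to the robot); y is level, along the block.
- valve (a joint): How far the brass valve pin is pushed into the nipple, in m: 0 free, 0.009 fully in (flush with the post's top). Its spring pushes back with about 4 N at 0 and 10 N at 0.009.
- ball0 (a joint): How far one of the nipple's four snap balls is pushed in, in m: 0 out. It is near 0.002 while the coupler's lip passes over it and returns to 0 when the coupler has snapped over. The lip meets the balls with the coupler's mouth about 14 mm from the nipple's foot and is past them at 5 mm; with the pin's spring this takes roughly 10 to 15 N.
- coupler_center (a point): Centre of the loose filling coupler, on its axis 50 mm above its mouth; z from mouth to top. Round, 0.22 kg, 100 mm tall, standing upright on its mouth on the bench. Lower 34 mm: steel skirt 34 mm across; above its flat shoulder a ribbed aluminium grip 24 mm across, 66 mm long. Fingertips may rest on the shoulder to push. Works at any turn about its axis.
- coupler_mouth (a point): Centre of the coupler's open mouth (its lower end), z towards its top. The mouth is a rounded lip 21 mm wide inside leading to a bore 25 mm deep. Fully home on the nipple, the mouth is 3 mm above the nipple's foot, on its axis, with the bore's end resting on the post's top.
- lever_grip (a point): Black upright handle post of the priming lever, 14 mm across, standing 42 mm above the lever's flat steel arm (14 mm wide, upper face 60 mm above the bench); the post's top is 104 mm above the bench. Origin on the post's axis, 82 mm above the bench, 60 mm from the lever's pivot.
- lever_pivot (a point): The lever's upright pivot axis, on the right end (-y of the block) of the lubricator's top, 50 mm above the bench. Axes are the block's: x to its back, y to its left (towards the nipple), z up. At rest the lever's arm points to the front and right (block -x turned 0.5 rad towards -y).
- lever (a joint): Priming lever angle in rad: 0 at rest, 1.0 at the stop. It grows as the handle swings clockwise seen from above, that is to the block's left, towards the nipple's end. A spring returns it to 0 when released: about 2.5 N at the handle at rest, 5 N at the stop.
- wrench: Bystander: steel wrench 160 mm long lying on the bench. Leave alone.
- screwdriver: Bystander: screwdriver lying on the bench. Leave alone.
- jar: Bystander: amber glass jar, 64 mm in diameter, 85 mm tall; origin at its underside. Leave alone.
- tin: Bystander: tin can, 74 mm in diameter, 95 mm tall; origin at its underside. Leave alone.
- mug: Bystander: white mug, 80 mm in diameter, 95 mm tall; origin at its underside. Leave alone.
- tub: Bystander: clear open plastic tub, 100 x 140 mm, 55 mm tall; origin at its underside. Leave alone.
- offcut: Bystander: wood offcut, 50 x 110 mm, 22 mm thick; origin at its underside. Leave alone.
Things that resemble listed ones, but are neither listed nor needed, are in the scene too. Leave any orange look-alike of the lubricator alone.

How it is judged:
On the way, in this order (a step that is already met when the one before it is completed fails the run):
1. the priming lever is swung to its stop (value of joint lever above 0.93 rad), for 0.1 s.
2. the lever is let go and has sprung back (value of joint lever below 0.12 rad and contact force between each of the arm, the fingers and lever below 0.5 N), for 0.2 s.
3. the coupler is snapped over the nipple (value of joint valve above 0.005 m and value of joint ball0 below 0.0012 m and distance between coupler_mouth and nipple_base below 0.009 m and angle between the z axis of coupler_mouth and the z axis of nipple_base, either way round below 0.15 rad), for 0.1 s.
At the end, for the whole second after the job is handed in: Coupler still gripped (over 3 N) and held on the nipple: valve pin in over 6.5 mm, snap ball out (below 1.2 mm), mouth within 7 mm of the nipple's foot, axes within 0.12 rad; lever back (below 0.12 rad); every bystander within 50 mm of its start (value of joint valve above 0.0065 m and value of joint ball0 below 0.0012 m and distance between coupler_mouth and nipple_base below 0.007 m and angle between the z axis of coupler_mouth and the z axis of nipple_base, either way round below 0.12 rad and value of joint lever below 0.12 rad and contact force between the fingers and coupler above 3 N and distance of each of wrench, screwdriver, jar, tin, mug, tub, offcut from where it was at the start of the episode below 0.05 m); the arm keeps its last pose, push and grip.
It fails at once if another thing on the bench is knocked about (moved 50 mm) (distance of any of wrench, screwdriver, jar, tin, mug, tub, offcut from where it was at the start of the episode above 0.05 m).
It also fails if it takes over 56 s, if anything falls off the work surface, if the arm or the gripper's body presses on something with over 40 N, if the wrist force passes 120 N, or if a joint passes its speed limit or range.

ROBOT

A 6-joint arm with a two-finger parallel gripper is mounted at the origin on the work surface. World frame = base frame: x ahead of the robot, y to its left, z up, the work surface at z = 0. Lengths are in m, angles in rad, forces in N, time in s.
With the tool pointing down it reaches from about 0.275 to 0.85 m from the base axis. Payload 5.2 kg.
Tool frame: the origin (TCP) lies on the front face of the gripper's body, between the roots of the fingers; the fingertips stand 73 mm ahead of it and the grasp point (between the pads) lies 54 mm ahead of it (manip.pinch_z is the distance from the TCP to the grasp point, in m); z points along the fingers, y is the direction in which the jaws open and shut (so a half turn about z gives the same grasp; the last joint's range is limited). The gripper opens to 85 mm and grips with 20 to 120 N. Pads are 22 mm wide; open, the fingers measure 114 mm over their backs; the gripper's body (76 mm by 85 mm) begins 54 mm behind the grasp point. The pads swing forward as they close: fully open they stand 13 mm farther back than shut.
Start: joints at [0.93, 0.259, 1.535, -0, 1.348, -0.203], TCP at [0.233, 0.498, 0.304] pointing down, gripper open.
Joint ranges: [-3.14, 3.14], [-0.91, 2.08], [0.19, 2.58], [-1.22, 4.36], [0.22, 2.71], [-3.12, 3.12]. Speed limits (rad/s): [2.57, 2.57, 3.14, 3.14, 3.14, 3.14].

INTERFACE

Orientations are given as a 3x3 rotation matrix whose columns are the frame's x, y, z axes.
In Python, from bench import sensors, cams, ticket, manip gives the robot as it stands.
- The arm moves only by the tool servo_tool, never from a script. Its argument "rows" is a list of rows, each a list of 6 numbers: the shift along the world's x, y, z in m, then the turn, a rotation vector about the world's x, y, z in degrees. In form: [[dx, dy, dz, ax, ay, az], ...]. A call has 1 to 5 rows; each row shifts and turns the pose as measured when the row begins; what a row does not reach is not made up. A row lasts 1/12 s, in which the tool goes at most 41.7 mm and 7.16 degrees, less where a joint would pass 70% of its speed; a pose out of reach is approached as far as the arm can. A call is refused whole if a number of a shift passes 0.0417 or a number of a turn 7.16, either way. A call with a gripper value outside its range is refused whole. "grip" is the finger opening in m, from 0 to 0.0854, set as the call begins (left out, the last holds). The fingers move at their own pace and stop on an object; "squeeze" is the grip in N (left out, the last holds). Time passes only in rows, so rows that do not move let the fingers close. It gives the time, the measured TCP pose, the force and the opening at its end, in the units of the state.
- sensors.sense(): the state, without advancing time (a new reading comes with each control period).
- cams.grab_frame(name): name is "scene" or "top"; returns the picture (384x512x3 uint8, red, green, blue); there is no depth.
- cams.camera_info(name): a dict with "fx", "fy", "cx", "cy" (pixels), "camera_from_world" (4x4, takes a point from world to camera coordinates). Camera axes: x right, y up, looking along -z (the intrinsics and any distortion apply to the point x, -y, -z); pixel columns grow to the right and rows downward; lengths in m; the calibration is good to about 2 mm. A picture is of the moment at which its call begins. camera_info takes no time and is no camera call.
- ticket.finish_job(): hands the job in, once; it reports no verdict.
The state is a dict: "clock": time; "joints": joint angles; "qvel": joint speeds; "joint_torque": joint torques, N m; "eef_pos": TCP position; "tcp_rot": TCP orientation; "ft_force": force on the tool from outside, world axes, zero at the start; "moment": the same for the moment, N m; "gripper_width": finger opening in m.
Only numpy, scipy, OpenCV 4.12 (cv2) and the standard library are available. Lean on these libraries where they do the work, as an engineer would, in place of code of your own. Each camera call takes 0.05 s, during which the arm holds its last target. There are 200 camera calls.

## Working session

There is one attempt and no reset: what is moved stays moved. The work goes in short steps, Python scripts to look and compute and a tool call to move; the robot and the scene stay as the last step left them, time stands still between calls to the robot, and variables do not carry over. Pictures are saved under pics/ and viewed, about 8 in all and at most 12, crops included, and the job is handed in when it is done.

Besides the shell and the picture viewer there is one more tool, called after ">>>" as name(argument=value, ...), one argument or row to a line, values as JSON. servo_tool: Moves the arm, as the interface text tells. Its arguments: {"type":"object","properties":{"rows":{"type":"array"},"grip":{"type":"number"},"squeeze":{"type":"number"}},"required":["rows"]}

```bash
mkdir -p pics
python3 - <<'E'
from bench import sensors,cams
import cv2,numpy as np
for n in("scene","top"):
    cv2.imwrite(f"pics/{n}0.png",cams.grab_frame(n)[:,:,::-1])
    i=cams.camera_info(n);print(n,{k:np.round(v,3) if not isinstance(v,str) else v for k,v in i.items()})
s=sensors.sense();print(s)
E
```

```text
scene {'fx': np.float64(483.405), 'fy': np.float64(483.405), 'cx': np.float64(259.111), 'cy': np.float64(189.144), 'camera_from_world': array([[ 0.899,  0.438, -0.015, -0.501],
       [-0.367,  0.77 ,  0.522,  0.156],
       [ 0.24 , -0.463,  0.853, -1.656],
       [ 0.   ,  0.   ,  0.   ,  1.   ]])}
top {'fx': np.float64(451.592), 'fy': np.float64(451.592), 'cx': np.float64(253.669), 'cy': np.float64(185.228), 'camera_from_world': array([[-0.017, -1.   , -0.006,  0.005],
       [ 0.996, -0.018,  0.082, -0.554],
       [-0.082, -0.005,  0.997, -1.627],
       [ 0.   ,  0.   ,  0.   ,  1.   ]])}
{'clock': 0.1, 'joints': array([ 9.30193905e-01,  2.59255431e-01,  1.53598889e+00, -5.14557010e-05,
        1.34803865e+00, -2.02790482e-01]), 'qvel': array([-7.67876547e-05, -1.91245181e-03, -6.26252248e-03,  4.74774720e-04,
       -2.88750130e-04,  3.30467495e-04]), 'joint_torque': array([ 9.77216187e-04, -4.46970177e+01, -2.91248631e+01, -5.08658359e-04,
        6.25429719e-03, -5.21986090e-05]), 'eef_pos': array([0.23293439, 0.49782232, 0.30315953]), 'tcp_rot': array([[-9.05686174e-01,  4.23947654e-01, -9.70026864e-04],
       [ 4.23948663e-01,  9.05685162e-01, -1.38517547e-03],
       [ 2.91297047e-04, -1.66577586e-03, -9.99998570e-01]]), 'ft_force': array([-0.21621409,  0.30970014,  0.16869519]), 'moment': array([ 0.02257782,  0.01038953, -0.03779865]), 'gripper_width': 0.08574635869044686}
```

View pics/scene0.png

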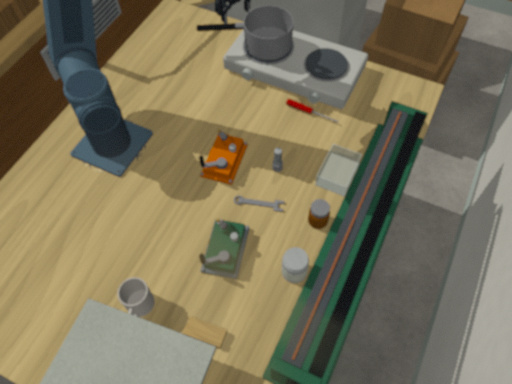

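View pics/top0.png

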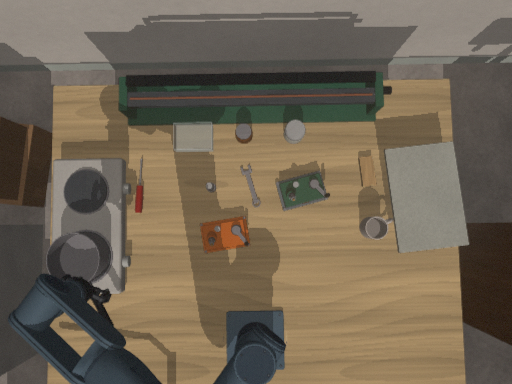

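Scene view: green lubricator near (225,248), coupler near (278,158). Top view: lubricator near (303,190), coupler near (210,186); the orange look-alike is at (225,235). I'll enlarge these next.

Run:
```python
import cv2,numpy as np
S=cv2.imread("pics/scene0.png");T=cv2.imread("pics/top0.png")
def c(im,u,v,w=66,h=50):
    o=cv2.resize(im[v:v+h,u:u+w],(w*6,h*6),interpolation=cv2.INTER_CUBIC)
    for k in range(0,w,10): cv2.putText(o,str(u+k),(k*6,8),0,.3,(0,0,255),1);cv2.line(o,(k*6+3,10),(k*6+3,14),(0,0,255),1)
    for k in range(0,h,10): cv2.putText(o,str(v+k),(0,k*6+6),0,.3,(0,0,255),1)
    return o
cv2.imwrite("pics/m1.png",np.vstack([np.hstack([c(T,270,165),c(S,190,225)]) ,np.hstack([c(T,185,165),c(S,250,135)])]))
```

```text
(no output)
```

View pics/m1.png

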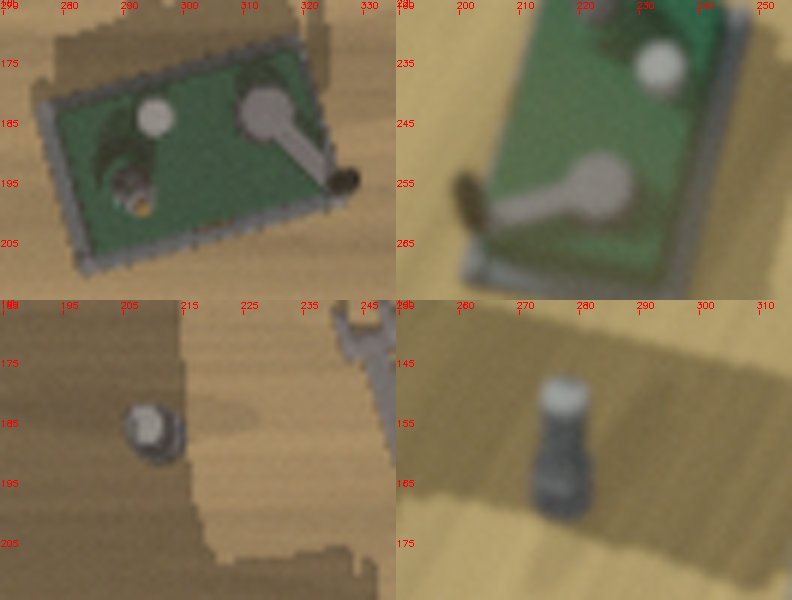

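Top view (px): cap (295.3,184), pivot disc (313.8,183.2), lever post top (327.3,194.5), pin tip (293,199), post (291.2,195), coupler top (209.2,185.3). Scene view: cap (233.5,235.8), disc (223.5,255.5), post top (201.5,254.5), coupler top (277.5,150.7).

```bash
cat > h.py <<'E'
import numpy as np, cv2
from bench import cams
from scipy.optimize import least_squares
CI={n:cams.camera_info(n) for n in("scene","top")}
def proj(n,p):
    c=CI[n];q=c["camera_from_world"]@np.append(p,1.)
    return np.array([c["cx"]-c["fx"]*q[0]/q[2], c["cy"]+c["fy"]*q[1]/q[2]])
def tri(s,t):
    r=least_squares(lambda p:np.r_[proj("scene",p)-s,proj("top",p)-t],[.5,0,.05]);return r.x,np.abs(r.fun).max()
def onz(n,uv,z):
    return least_squares(lambda p:proj(n,[p[0],p[1],z])-uv,[.5,0]).x
def Rz(a): return np.array([[np.cos(a),-np.sin(a),0],[np.sin(a),np.cos(a),0],[0,0,1.]])
E
python3 - <<'E'
from h import *
np.set_printoptions(precision=4,suppress=True)
print(CI["top"].keys())
for n,s,t in[("cap",(233.5,235.8),(295.3,184)),("disc",(223.5,255.5),(313.8,183.2)),("post",(201.3,254.7),(327.3,194.7)),("coup",(277.5,150.7),(209.2,185.3))]: print(n,*tri(s,t))
for c in [(275.7,182),(319.2,171),(327,198),(283.3,210.3)]: print("corner top z.045",onz("top",c,.045),"z0",onz("top",c,0))
T=cv2.imread("pics/top0.png");S=cv2.imread("pics/scene0.png")
def c(im,u,v,w,h,k):
    o=cv2.resize(im[v:v+h,u:u+w],(w*k,h*k),interpolation=cv2.INTER_CUBIC)
    for i in range(0,w,5): cv2.putText(o,str(u+i),(i*k,8),0,.3,(0,0,255),1)
    for i in range(0,h,5): cv2.putText(o,str(v+i),(0,i*k+8),0,.3,(0,0,255),1)
    return o
cv2.imwrite("pics/m2.png",np.hstack([c(T,275,180,25,35,16),c(S,210,215,25,35,16)]))
E
```

```text
dict_keys(['fx', 'fy', 'cx', 'cy', 'camera_from_world'])
cap [ 0.5521 -0.1543  0.0572] 0.2979650848406834
disc [ 0.5542 -0.2206  0.0546] 0.23038146305802343
post [ 0.5099 -0.2605  0.0983] 0.1455297517764791
coup [0.5503 0.1502 0.0962] 0.10983010542668126
corner top z.045 [ 0.5627 -0.0842] z0 [ 0.5667 -0.0862]
corner top z.045 [ 0.5997 -0.242 ] z0 [ 0.6048 -0.2483]
corner top z.045 [ 0.5017 -0.2671] z0 [ 0.504  -0.2742]
corner top z.045 [ 0.4603 -0.1092] z0 [ 0.4615 -0.1119]
```

View pics/m2.png

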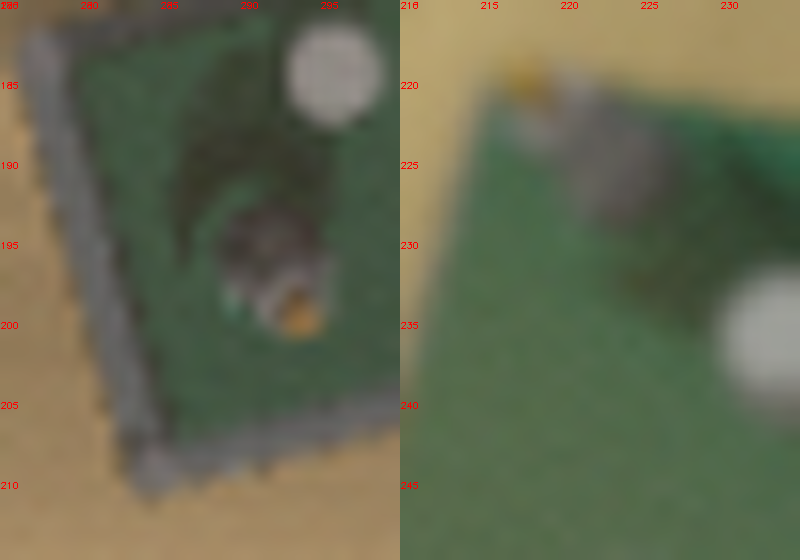

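Pin blob: top (293.2,198.9), scene (217.3,219.4). Boss foot: top ≈(291,195), scene ≈(222.5,225).

Run:
```python
from h import *
np.set_printoptions(precision=4,suppress=True)
p,e=tri((217.3,219.4),(293.2,198.9));print("pin",p,e)
for yaw in(.23,.24,.25):
    z=Rz(yaw)@[-.5,0,np.cos(np.pi/6)]
    for L in(.033,.037): print(yaw,L,"foot",p-L*z)
b=np.array([.5312,-.1756,0]) # centre of top corners
for yaw in(.24,):
  R=Rz(yaw)
  for n,w in[("cap",[.5521,-.1543,0]),("disc",[.5542,-.2206,0]),("post",[.5099,-.2605,0]),("pin",p)]: print(n,"in block",R.T@(np.array(w)-b))
S=cv2.imread("pics/scene0.png");T=cv2.imread("pics/top0.png")
# sub-pixel blobs: bright/brass
for n,im,u,v,w in[("scene",S,212,215,12),("top",T,288,194,10)]:
    q=im[v:v+w,u:u+w].astype(float);s=q[...,2]-q[...,0]-0;  # R-B
    g=np.clip(q[...,2]*1.0-q[...,1]-8,0,None)*(s>30); 
    yy,xx=np.mgrid[v:v+w,u:u+w];print(n,(g*xx).sum()/g.sum(),(g*yy).sum()/g.sum()) if g.sum() else print('none')
```

```text
pin [ 0.4965 -0.1429  0.0941] 0.4612190527938651
0.23 0.033 foot [ 0.5126 -0.1391  0.0655]
0.23 0.037 foot [ 0.5146 -0.1386  0.0621]
0.24 0.033 foot [ 0.5126 -0.1389  0.0655]
0.24 0.037 foot [ 0.5145 -0.1385  0.0621]
0.25 0.033 foot [ 0.5125 -0.1388  0.0655]
0.25 0.037 foot [ 0.5145 -0.1383  0.0621]
cap in block [0.0254 0.0157 0.    ]
disc in block [ 0.0116 -0.0492  0.    ]
post in block [-0.0409 -0.0774  0.    ]
pin in block [-0.0259  0.04    0.0941]
scene 216.66071428571428 217.84404761904761
top 293.35526315789474 199.30263157894737
```

Everything agrees (foot z ≈0.064, post top z ≈0.10). Block yaw is ≈0.24, and the lever direction fits it. Moving to the lever.

>>> servo_tool(
  rows=[
    [0.014, -0.038, 0, 0, 0, 2.75],
    [0.014, -0.038, 0, 0, 0, 2.75],
    [0.014, -0.038, 0, 0, 0, 2.75],
    [0.014, -0.038, 0, 0, 0, 2.75],
    [0.014, -0.038, 0, 0, 0, 2.75],
  ],
  grip=0.05,
  squeeze=25,
)

```text
clock: 0.52
eef_pos: [0.3005, 0.3073, 0.2997]
tcp_rot: [[-0.985, 0.175, -0.005], [0.175, 0.985, -0.002], [0.005, -0.003, -1.0]]
ft_force: [1.1, 0.7, 0.3]
gripper_width: 0.0499
```

>>> servo_tool(
  rows=[
    [0.014, -0.038, 0, 0, 0, 2.75],
    [0.014, -0.038, 0, 0, 0, 2.75],
    [0.014, -0.038, 0, 0, 0, 2.75],
    [0.014, -0.038, 0, 0, 0, 2.75],
    [0.014, -0.038, 0, 0, 0, 2.75],
  ],
)

```text
clock: 0.93
eef_pos: [0.3687, 0.1103, 0.2988]
tcp_rot: [[-0.997, -0.08, -0.005], [-0.08, 0.997, -0.004], [0.005, -0.003, -1.0]]
ft_force: [0.8, 0.8, 0.9]
gripper_width: 0.05
```

>>> servo_tool(
  rows=[
    [0.014, -0.038, 0, 0, 0, 2.75],
    [0.014, -0.038, 0, 0, 0, 2.75],
    [0.014, -0.038, 0, 0, 0, 2.75],
    [0.014, -0.038, 0, 0, 0, 2.75],
    [0.014, -0.038, 0, 0, 0, 2.75],
  ],
)

```text
clock: 1.35
eef_pos: [0.4371, -0.0868, 0.2984]
tcp_rot: [[-0.946, -0.325, -0.004], [-0.325, 0.946, -0.004], [0.005, -0.003, -1.0]]
ft_force: [1.1, 0.4, -0.7]
gripper_width: 0.0498
```

>>> servo_tool(
  rows=[
    [0.014, -0.038, 0, 0, 0, 2.75],
    [0.014, -0.038, 0, 0, 0, 2.75],
    [0.014, -0.038, 0, 0, 0, 2.75],
    [0.014, -0.03, 0, 0, 0, 2.75],
    [0.0, 0.0, 0, 0, 0, 0],
  ],
)

```text
clock: 1.77
eef_pos: [0.4937, -0.2437, 0.296]
tcp_rot: [[-0.864, -0.504, -0.004], [-0.504, 0.864, -0.006], [0.006, -0.003, -1.0]]
ft_force: [0.5, -0.1, -0.4]
gripper_width: 0.0503
```

>>> servo_tool(
  rows=[
    [0.008, -0.008, -0.02, 0, 0, 0],
    [0.008, -0.008, -0.035, 0, 0, 0],
    [0, 0, -0.035, 0, 0, 0],
    [0, 0, -0.035, 0, 0, 0],
    [0, 0, -0.02, 0, 0, 0],
  ],
)

```text
clock: 2.18
eef_pos: [0.5122, -0.2649, 0.1503]
tcp_rot: [[-0.867, -0.498, 0.006], [-0.498, 0.867, -0.013], [0.002, -0.014, -1.0]]
ft_force: [1.0, 0.4, 0.1]
gripper_width: 0.05
```

>>> servo_tool(
  rows=[
    [0, 0, 0, 0, 0, 0],
    [0, 0, 0, 0, 0, 0],
  ],
)

```text
clock: 2.35
eef_pos: [0.5092, -0.2621, 0.1444]
tcp_rot: [[-0.867, -0.497, -0.004], [-0.497, 0.868, -0.005], [0.006, -0.003, -1.0]]
ft_force: [0.3, -0.2, 0.3]
gripper_width: 0.0501
```

Run:
```python
from h import *
S=cams.grab_frame("scene")[:,:,::-1];T=cams.grab_frame("top")[:,:,::-1]
cv2.imwrite("pics/m3.png",np.hstack([cv2.resize(S[200:290,170:260],(396,396),interpolation=2),cv2.resize(T[150:240,270:360],(396,396),interpolation=2)]))
```

```text
(no output)
```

View pics/m3.png

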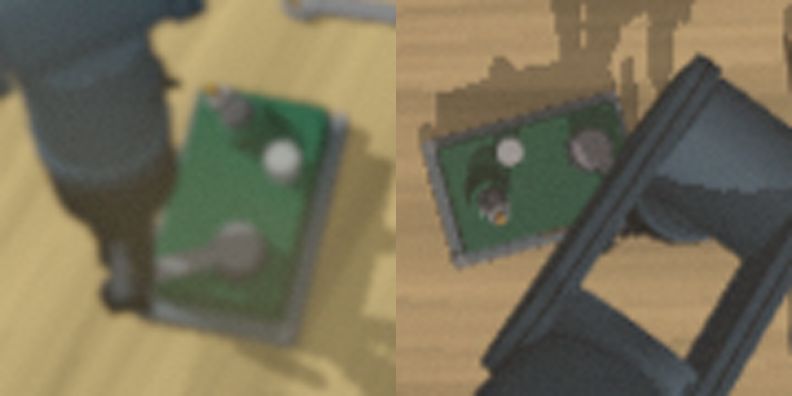

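The gripper stands over the handle, at scene ≈(197,262), and the lever is undisturbed. Closing.

>>> servo_tool(
  rows=[
    [0, 0, 0.003, 0, 0, 0],
    [0, 0, 0, 0, 0, 0],
    [0, 0, 0, 0, 0, 0],
    [0, 0, 0, 0, 0, 0],
  ],
  grip=0.0,
  squeeze=25,
)

```text
clock: 2.78
eef_pos: [0.5107, -0.2619, 0.154]
tcp_rot: [[-0.867, -0.498, 0.002], [-0.498, 0.867, -0.009], [0.003, -0.008, -1.0]]
ft_force: [-0.8, 0.3, -14.4]
gripper_width: 0.0129
```

>>> servo_tool(
  rows=[
    [-0.0048, 0.0059, 0, 0, 0, -5],
    [-0.0039, 0.0063, 0, 0, 0, -5],
    [-0.0031, 0.0069, 0, 0, 0, -5],
    [-0.0022, 0.0071, 0, 0, 0, -5],
    [-0.0013, 0.0074, 0, 0, 0, -5],
  ],
)

```text
clock: 3.2
eef_pos: [0.4964, -0.2347, 0.154]
tcp_rot: [[-0.998, -0.066, 0.001], [-0.066, 0.998, -0.023], [0.0, -0.024, -1.0]]
ft_force: [-2.4, -8.6, -9.9]
gripper_width: 0.013
```

>>> servo_tool(
  rows=[
    [-0.0015, 0.0078, 0, 0, 0, -5],
    [-0.0008, 0.0078, 0, 0, 0, -4],
    [0.0004, 0.0078, 0, 0, 0, -4],
    [0.0012, 0.0077, 0, 0, 0, -4],
    [0.0015, 0.006, 0, 0, 0, 0],
  ],
)

```text
clock: 3.62
eef_pos: [0.4954, -0.2036, 0.1538]
tcp_rot: [[-0.968, 0.251, -0.008], [0.251, 0.967, -0.036], [-0.001, -0.037, -0.999]]
ft_force: [-4.1, -7.1, -6.3]
gripper_width: 0.0127
```

>>> servo_tool(
  rows=[
    [0.001, 0.005, 0, 0, 0, 0],
    [0.001, 0.005, 0, 0, 0, 0],
    [0.001, 0.005, 0, 0, 0, 0],
  ],
)

```text
clock: 3.87
eef_pos: [0.4959, -0.2008, 0.1539]
tcp_rot: [[-0.969, 0.248, -0.012], [0.248, 0.967, -0.06], [-0.003, -0.061, -0.998]]
ft_force: [-5.4, -21.0, -13.1]
gripper_width: 0.0129
```

>>> servo_tool(
  rows=[
    [0.001, 0.006, 0, 0, 0, 0],
    [0.001, 0.006, 0, 0, 0, 0],
    [0.001, 0.006, 0, 0, 0, 0],
  ],
)

```text
clock: 4.12
eef_pos: [0.4963, -0.1989, 0.1538]
tcp_rot: [[-0.969, 0.247, -0.017], [0.247, 0.965, -0.088], [-0.005, -0.089, -0.996]]
ft_force: [-6.4, -26.3, -14.6]
gripper_width: 0.013
```

>>> servo_tool(
  rows=[
    [0, 0, 0, 0, 0, 0],
    [0, 0, 0, 0, 0, 0],
    [0, 0, 0.01, 0, 0, 0],
    [0, 0, 0.03, 0, 0, 0],
    [0, 0, 0.03, 0, 0, 0],
  ],
  grip=0.026,
)

```text
clock: 4.53
eef_pos: [0.4938, -0.2042, 0.2237]
tcp_rot: [[-0.968, 0.249, -0.023], [0.25, 0.964, -0.092], [-0.0, -0.095, -0.995]]
ft_force: [-0.2, -0.3, -0.8]
gripper_width: 0.0261
```

>>> servo_tool(
  rows=[
    [0, 0, 0.04, 0, 0, 0],
    [0, 0, 0.04, 0, 0, 0],
    [0, 0, 0, 0, 0, 0],
  ],
)

```text
clock: 4.78
eef_pos: [0.4954, -0.2038, 0.317]
tcp_rot: [[-0.968, 0.249, -0.011], [0.249, 0.964, -0.097], [-0.013, -0.097, -0.995]]
ft_force: [1.0, -1.7, 0.6]
gripper_width: 0.0259
```

Run:
```python
from h import *
S=cams.grab_frame("scene")[:,:,::-1];T=cams.grab_frame("top")[:,:,::-1]
cv2.imwrite("pics/m4.png",np.hstack([cv2.resize(S[200:290,170:260],(396,396),interpolation=2),cv2.resize(T[150:240,270:360],(396,396),interpolation=2)]))
```

```text
(no output)
```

View pics/m4.png

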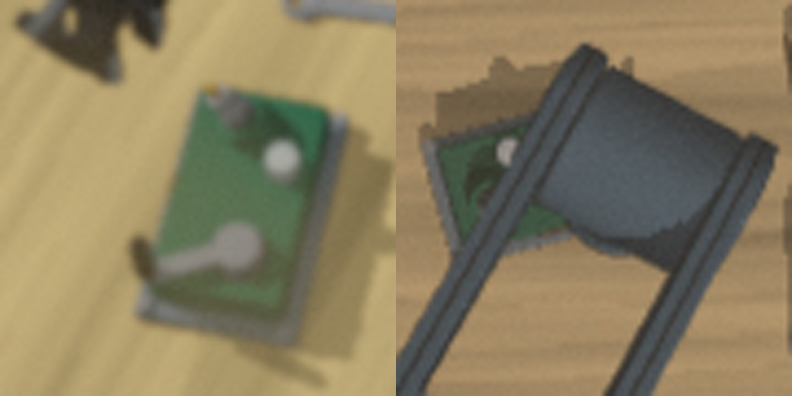

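The lever has sprung back to rest: post at scene ≈(203,258), as at the start. Next, over to the coupler, straightening the tool on the way.

>>> servo_tool(
  rows=[
    [0.006, 0.039, 0, 3, -0.6, 3],
    [0.006, 0.039, 0, 2.6, 0, 3],
    [0.006, 0.039, 0, 0, 0, 3],
    [0.006, 0.039, 0, 0, 0, 3],
    [0.006, 0.039, 0, 0, 0, 3],
  ],
  grip=0.06,
)

```text
clock: 5.3
eef_pos: [0.5211, -0.0065, 0.3075]
tcp_rot: [[-1.0, -0.007, -0.009], [-0.007, 1.0, 0.008], [0.009, 0.008, -1.0]]
ft_force: [0.5, -0.2, -0.9]
gripper_width: 0.06
```

>>> servo_tool(
  rows=[
    [0.006, 0.039, -0.01, 0, 0, 3],
    [0.006, 0.039, -0.01, 0, 0, 3],
    [0.006, 0.039, -0.01, 0, 0, 3],
    [0.006, 0.039, -0.01, 0, 0, 3],
    [0, 0, 0, 0, 0, 0],
  ],
)

```text
clock: 5.72
eef_pos: [0.5403, 0.1603, 0.2619]
tcp_rot: [[-0.972, -0.233, -0.019], [-0.233, 0.972, 0.01], [0.016, 0.014, -1.0]]
ft_force: [0.6, -0.4, -1.6]
gripper_width: 0.0601
```

>>> servo_tool(
  rows=[
    [0, 0, 0, 0, 0, 0],
  ],
)

```text
clock: 5.8
eef_pos: [0.5392, 0.1623, 0.2601]
tcp_rot: [[-0.971, -0.236, -0.022], [-0.237, 0.972, 0.01], [0.019, 0.015, -1.0]]
ft_force: [1.1, -1.5, -0.4]
gripper_width: 0.06
```

>>> servo_tool(
  rows=[
    [0.006, -0.006, -0.02, -0.6, -1.2, 0],
    [0.005, -0.006, -0.02, 0, 0, 0],
    [0, 0, 0, 0, 0, 0],
  ],
)

```text
clock: 6.05
eef_pos: [0.5486, 0.1505, 0.2176]
tcp_rot: [[-0.971, -0.238, -0.003], [-0.238, 0.971, -0.001], [0.003, -0.0, -1.0]]
ft_force: [-0.7, 0.1, -0.3]
gripper_width: 0.0598
```

>>> servo_tool(
  rows=[
    [0.001, 0, -0.03, 0, 0, 0],
    [0, 0, -0.03, 0, 0, 0],
    [0, 0, -0.03, 0, 0, 0],
    [0, 0, -0.01, 0, 0, 0],
    [0, 0, 0, 0, 0, 0],
  ],
)

```text
clock: 6.47
eef_pos: [0.5497, 0.1459, 0.118]
tcp_rot: [[-0.973, -0.229, -0.001], [-0.229, 0.973, -0.001], [0.001, -0.0, -1.0]]
ft_force: [0.1, -0.5, 0.3]
gripper_width: 0.0604
```

>>> servo_tool(
  rows=[
    [0, 0, 0, 0, 0, 0],
  ],
)

```text
clock: 6.55
eef_pos: [0.5495, 0.1453, 0.1184]
tcp_rot: [[-0.974, -0.228, -0.002], [-0.228, 0.974, -0.001], [0.002, -0.0, -1.0]]
ft_force: [-0.1, 0.7, 0.2]
gripper_width: 0.0601
```

>>> servo_tool(
  rows=[
    [0.0005, 0.005, -0.008, 0, 0, 0],
    [0, 0, 0, 0, 0, 0],
  ],
)

```text
clock: 6.72
eef_pos: [0.5516, 0.1501, 0.113]
tcp_rot: [[-0.974, -0.226, 0.002], [-0.226, 0.974, -0.0], [-0.002, -0.001, -1.0]]
ft_force: [0.3, 0.5, -0.1]
gripper_width: 0.0595
```

>>> servo_tool(
  rows=[
    [0, 0, 0, 0, 0, 0],
    [0, 0, 0, 0, 0, 0],
    [0, 0, 0, 0, 0, 0],
    [0, 0, 0, 0, 0, 0],
    [0, 0, 0, 0, 0, 0],
  ],
  grip=0.0,
  squeeze=80,
)

```text
clock: 7.13
eef_pos: [0.5538, 0.151, 0.1171]
tcp_rot: [[-0.974, -0.227, 0.009], [-0.227, 0.974, 0.0], [-0.009, -0.002, -1.0]]
ft_force: [-0.8, -0.4, -2.4]
gripper_width: 0.0224
```

>>> servo_tool(
  rows=[
    [0, 0, 0.02, 0, 0, 0],
    [0, 0, 0.04, 0, 0, 0],
    [0, 0, 0.04, 0, 0, 0],
    [0, 0, 0.04, 0, 0, 0],
    [0, 0, 0.02, 0, 0, 0],
  ],
)

```text
clock: 7.55
eef_pos: [0.5468, 0.1504, 0.2744]
tcp_rot: [[-0.974, -0.227, -0.012], [-0.227, 0.974, -0.001], [0.012, 0.002, -1.0]]
ft_force: [1.7, -0.0, -2.0]
gripper_width: 0.022
```

>>> servo_tool(
  rows=[
    [-0.0148, -0.0348, 0, 0, 0, 0],
    [-0.0148, -0.0348, 0, 0, 0, 0],
    [-0.0148, -0.0348, 0, 0, 0, 0],
    [-0.0148, -0.0348, 0, 0, 0, 0],
    [-0.0148, -0.0348, 0, 0, 0, 0],
  ],
)

```text
clock: 7.97
eef_pos: [0.4741, -0.0217, 0.2826]
tcp_rot: [[-0.971, -0.24, 0.006], [-0.24, 0.971, 0.001], [-0.006, -0.0, -1.0]]
ft_force: [1.0, -0.7, -2.3]
gripper_width: 0.0224
```

>>> servo_tool(
  rows=[
    [-0.0148, -0.0348, 0, 1.43, -5.83, 0],
    [-0.0148, -0.0348, 0, 1.43, -5.83, 0],
    [-0.0148, -0.0348, 0, 1.43, -5.83, 0],
    [-0.0148, -0.0348, 0, 1.43, -5.83, 0],
    [0, 0, 0, 1.43, -5.83, 0],
  ],
)

```text
clock: 8.38
eef_pos: [0.4191, -0.1528, 0.2833]
tcp_rot: [[-0.854, -0.241, 0.461], [-0.216, 0.971, 0.106], [-0.472, -0.009, -0.881]]
ft_force: [0.5, 0.3, -2.9]
gripper_width: 0.0224
```

>>> servo_tool(
  rows=[
    [0, 0, 0, 0, 0, 0],
  ],
)

```text
clock: 8.47
eef_pos: [0.4168, -0.1534, 0.2819]
tcp_rot: [[-0.854, -0.236, 0.463], [-0.211, 0.972, 0.106], [-0.475, -0.007, -0.88]]
ft_force: [-1.6, 1.3, -3.2]
gripper_width: 0.0222
```

>>> servo_tool(
  rows=[
    [0.004, -0.006, -0.025, 0.4, -1.4, 0],
    [0, -0.003, -0.025, 0, 0, 0],
    [0, 0, 0, 0, 0, 0],
  ],
)

```text
clock: 8.72
eef_pos: [0.4194, -0.1647, 0.2322]
tcp_rot: [[-0.845, -0.23, 0.482], [-0.204, 0.973, 0.105], [-0.494, -0.01, -0.87]]
ft_force: [-0.9, 0.2, -2.9]
gripper_width: 0.0224
```

```bash
cat > look.py <<'E'
import sys
from h import *
from bench import sensors
np.set_printoptions(precision=4,suppress=True)
n=sys.argv[1];D=float(sys.argv[2])
S=cams.grab_frame("scene")[:,:,::-1];T=cams.grab_frame("top")[:,:,::-1]
s=sensors.sense();p=s["eef_pos"];z=s["tcp_rot"][:,2];print(p,z,s["tcp_rot"][:,1])
print("mouth@D",p+D*z,"scene px",proj("scene",p+D*z),"top",proj("top",p+D*z))
def c(im,u,v,w,h,k):
    o=cv2.resize(im[v:v+h,u:u+w],(w*k,h*k),interpolation=cv2.INTER_CUBIC)
    for i in range(0,w,5): cv2.putText(o,str(u+i),(i*k,8),0,.3,(0,0,255),1)
    for i in range(0,h,5): cv2.putText(o,str(v+i),(0,i*k+8),0,.3,(0,0,255),1)
    return o
cv2.imwrite(f"pics/{n}.png",np.hstack([c(S,190,185,50,60,8),c(T,268,168,50,60,8)]))
E
python3 look.py m5 .115
```

```text
[ 0.421  -0.1651  0.2354] [ 0.4858  0.1038 -0.8679] [-0.2308  0.9729 -0.0128]
mouth@D [ 0.4769 -0.1531  0.1356] scene px [208.5475 212.6325] top [297.7235 204.4709]
```

View pics/m5.png

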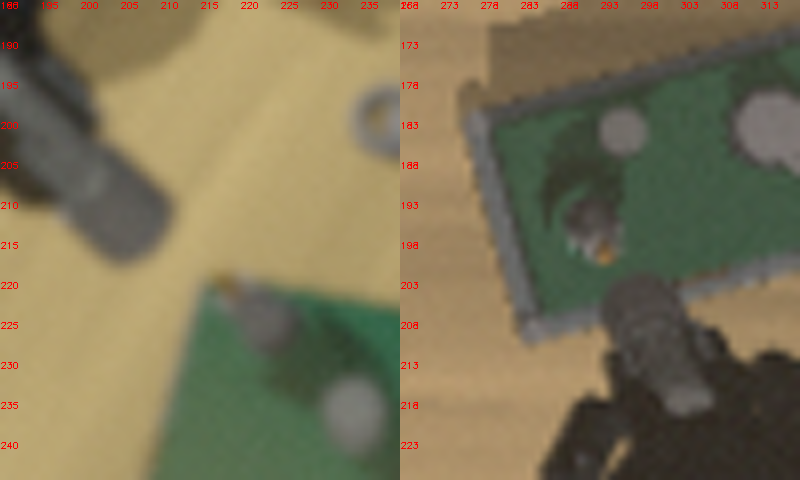

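Scene: coupler mouth end ≈(208,214), nipple pin ≈(218,220). Top: mouth ≈(298,204), pin ≈(293,199). I'll overlay projected models to get fine offsets.

```bash
cat > ov.py <<'E'
import sys
from h import *
from bench import sensors
np.set_printoptions(precision=4,suppress=True)
def circ(c,z,r):
    z=z/np.linalg.norm(z);a=np.cross(z,[0,1,0.]);a/=np.linalg.norm(a);b=np.cross(z,a);t=np.linspace(0,2*np.pi,40)
    return [c+r*(np.cos(k)*a+np.sin(k)*b) for k in t]
def run(name,D,foot,yaw=.24,k=8,w=50,h=60):
    foot=np.array(foot);nz=Rz(yaw)@[-.5,0,.8660254]
    s=sensors.sense();p=s["eef_pos"];z=-s["tcp_rot"][:,2];m=p-D*z
    e=m-foot;ax=e@nz;print("mouth",m,"axial",ax,"lateral",e-ax*nz,"ang",np.degrees(np.arccos(z@nz)),"F",s["ft_force"])
    cs=[(circ(m,z,.017),(0,0,255)),(circ(m+.034*z,z,.017),(0,0,255)),(circ(m+.1*z,z,.012),(0,128,255)),
        (circ(foot,nz,.0085),(255,0,0)),(circ(foot+.028*nz,nz,.0085),(255,0,0)),(circ(foot+.037*nz,nz,.004),(255,255,0))]
    o=[]
    for n,u,v in(("scene",190,185),("top",268,168)):
        im=cams.grab_frame(n)[:,:,::-1];np.save(f"pics/{name}_{n}.npy",im)
        q=cv2.resize(im[v:v+h,u:u+w],(w*k,h*k),interpolation=cv2.INTER_CUBIC)
        for pts,c in cs:
            P=np.array([((proj(n,x)-[u,v]+.5)*k-.5) for x in pts]);cv2.polylines(q,[np.round(P).astype(np.int32)],True,c,1)
        o.append(q)
    cv2.imwrite(f"pics/{name}.png",np.hstack(o))
if __name__=="__main__": run(sys.argv[1],float(sys.argv[2]),[float(a) for a in sys.argv[3:6]])
E
python3 ov.py m6 .115 .513 -.139 .064
```

```text
mouth [ 0.4769 -0.1531  0.1356] axial 0.08124863171108027 lateral [ 0.0033 -0.0045  0.0013] ang 0.869122463206968 F [ 0.5111 -0.2177 -1.7032]
```

View pics/m6.png

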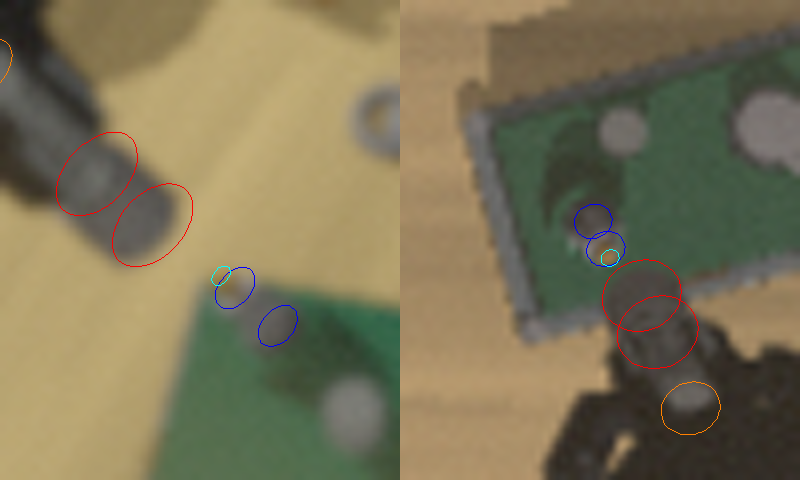

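```bash
cat > prof.py <<'E'
from h import *
from scipy.ndimage import map_coordinates
def prof(im,n,P,Z,half=12,ds=.5,ch="sat"):
    """profile in image n across axis (dir Z) at 3D point P; returns offsets px, values, unit perp"""
    a=proj(n,P);d=proj(n,P+.01*Z)-proj(n,P-.01*Z);d/=np.linalg.norm(d);q=np.array([-d[1],d[0]])
    t=np.arange(-half,half+ds/2,ds);X=a[0]+t*q[0];Y=a[1]+t*q[1]
    B,G,R=[map_coordinates(im[...,i].astype(float),[Y,X],order=1) for i in range(3)]
    mx=np.maximum(np.maximum(B,G),R);mn=np.minimum(np.minimum(B,G),R)
    return t,(mx-mn)/(mx+1) if ch=="sat" else (R-B),q,a,d
E
python3 - <<'E'
from prof import *
np.set_printoptions(precision=2,suppress=True,linewidth=250)
p=np.array([.421,-.1651,.2354]);z=-np.array([.4858,.1038,-.8679]);m=p-.115*z
foot=np.array([.513,-.139,.064]);nz=Rz(.24)@[-.5,0,.866]
for n in("scene","top"):
    im=np.load(f"pics/m6_{n}.npy")
    for L in(.008,.016,.024):
        t,s,q,a,d=prof(im,n,m+L*z,z);print(n,"coup",L,"perp",q,"pt",a);print((s[::1]*100).astype(int))
    for L in(-.004,.0,.008,.016,.022,.028,.034):
        t,s,q,a,d=prof(im,n,foot+L*nz,nz,half=8);print(n,"nip",L,"perp",q,"pt",a);print((s*100).astype(int)); 
    # along-axis profile of coupler mouth
    a=proj(n,m);d=proj(n,m)-proj(n,m+.02*z);d/=np.linalg.norm(d);t=np.arange(-6,8,.5)
    v=im.astype(float);mx=v.max(2);sat=(mx-v.min(2))/(mx+1)
    print("along",n,(100*map_coordinates(sat,[a[1]+t*d[1],a[0]+t*d[0]],order=1)).astype(int))
E
```

```text
scene coup 0.008 perp [ 0.68 -0.74] pt [206.92 211.16]
[38 38 38 38 38 37 37 37 37 36 33 28 21 15 11 10  9  9  8  8  8  8  8  7  7  7  6  6  7  8  9 16 23 30 34 36 37 38 38 39 38 38 39 38 38 38 37 37 37]
scene coup 0.016 perp [ 0.68 -0.74] pt [205.29 209.67]
[38 38 38 38 38 38 38 37 36 36 33 27 21 17 13 11  9  8  8  9  9  9  8  8  7  5  5  6  7  7  9 14 22 29 34 36 37 38 37 37 37 37 37 37 38 38 38 37 37]
scene coup 0.024 perp [ 0.68 -0.74] pt [203.64 208.16]
[38 38 38 38 38 38 38 38 37 34 31 26 20 14 11 11 10 10  9 10  9  8  7  7  7  7  7  6  6  7  9 14 22 29 33 36 37 38 38 38 38 38 38 38 38 38 37 38 38]
scene nip -0.004 perp [ 0.66 -0.75] pt [224.99 225.91]
[27 28 28 28 28 28 24 22 20 16 12 10  9  9 10  9  8  8  8  8 12 15 18 26 32 35 31 28 28 29 31 35 37]
scene nip 0.0 perp [ 0.66 -0.75] pt [224.24 225.25]
[28 28 28 28 27 25 23 19 15 11  9  9 10  9  9  9  8  7  7  7  7  9 12 20 26 26 27 29 29 32 35 37 38]
scene nip 0.008 perp [ 0.66 -0.75] pt [222.72 223.91]
[29 28 28 28 27 25 22 18 15 12  9  7  6  6  6  7  7  5  4  4  6  9 14 20 24 27 32 35 37 39 39 39 39]
scene nip 0.016 perp [ 0
[... 1765 characters left out ...]
 0.016 perp [-0.91  0.42] pt [292.56 197.13]
[24 24 24 24 24 25 25 24 22 16 12  8  8 11 11 11 13 14 13 10  8  7 11 15 23 25 23 24 26 26 26 25 25]
top nip 0.022 perp [-0.91  0.42] pt [292.9  197.87]
[25 25 25 25 24 23 24 25 22 20 16 14 11 11 17 24 32 26 19 14  8  8 15 21 25 26 24 24 25 25 24 23 24]
top nip 0.028 perp [-0.91  0.42] pt [293.24 198.62]
[25 25 25 26 25 24 23 25 25 23 20 16 13 13 22 33 43 45 35 22 13 11 17 23 25 25 25 25 25 25 25 25 26]
top nip 0.034 perp [-0.91  0.42] pt [293.59 199.37]
[24 24 24 25 25 24 24 24 25 24 22 20 16 13 24 37 44 49 43 30 18 18 22 24 25 24 25 25 24 24 25 25 25]
along top [13 13 14 13 11 10 10 12 12 11 12 13 11 12 13 14 14 14 16 19 22 22 22 20 16 14 13 14]
```

Run:
```python
from h import *
np.set_printoptions(precision=4,suppress=True)
p=np.array([.421,-.1651,.2354]);z=-np.array([.4858,.1038,-.8679]);m=p-.115*z
foot=np.array([.513,-.139,.064]);nz=Rz(.24)@[-.5,0,.8660254];b=Rz(.24)@[0,1,0];c=np.cross(b,nz)
P={"scene":np.array([.68,-.74]),"top":np.array([-.92,.40])}
for q0 in(m,foot+.02*nz):
  J=np.array([[(proj(n,q0+.01*v)-proj(n,q0))@P[n]/10 for v in(b,c)] for n in P]);print("J px/mm",J)
off=np.array([-.5,.12]);d=np.linalg.solve(J,off);e=m-foot
print("correction mm (b,c)",d,"model lateral (b,c) mm",1e3*e@b,1e3*e@c)
nipc=np.linalg.solve(J,[-.5,.2]);print("nipple offset mm",nipc,"foot'",foot+1e-3*(nipc[0]*b+nipc[1]*c))
a=proj("scene",m);d0=proj("scene",m)-proj("scene",m+.02*z);print("axial px/mm",np.linalg.norm(d0)/20)
d0/=np.linalg.norm(d0);t=np.linspace(0,6.28,100)
x=np.cross(z,[0,1,0]);x/=np.linalg.norm(x);y=np.cross(z,x)
print("minor px",max((proj("scene",m+.017*(np.cos(k)*x+np.sin(k)*y))-a)@d0 for k in t))
for L in(.034,.1): print(proj("scene",m+L*z),proj("top",m+L*z))
```

```text
J px/mm [[ 0.2904  0.2132]
 [ 0.2923 -0.0521]]
J px/mm [[ 0.2805  0.2068]
 [ 0.2819 -0.0497]]
correction mm (b,c) [-0.0006 -2.4172] model lateral (b,c) mm -5.168150737137618 2.4850032765932824
nipple offset mm [ 0.2283 -2.7278] foot' [ 0.5107 -0.1393  0.0626]
axial px/mm 0.2764272607311408
minor px 3.9387150533833
[201.5653 206.2512] [299.7354 209.0753]
[187.321  193.1813] [303.8591 218.5737]
```

>>> servo_tool(
  rows=[
    [0.006, 0.005, -0.011, 0.8, 0, 0.4],
    [0.006, 0.003, -0.011, 0, 0, 0],
    [0.005, 0, -0.01, 0, 0, 0],
    [0, 0, 0, 0, 0, 0],
  ],
)

```text
clock: 9.25
eef_pos: [0.4455, -0.1555, 0.2131]
tcp_rot: [[-0.839, -0.241, 0.487], [-0.215, 0.97, 0.111], [-0.5, -0.012, -0.866]]
ft_force: [-0.7, 0.9, -2.5]
gripper_width: 0.0219
```

```bash
cat > st.py <<'E'
from h import *
from bench import sensors
np.set_printoptions(precision=4,suppress=True)
nz=Rz(.24)@[-.5,0,.8660254];b=Rz(.24)@[0,1,0];c=np.cross(b,nz);foot=np.array([.515,-.1385,.0652])
def st(D=.109):
    s=sensors.sense();p=s["eef_pos"];z=-s["tcp_rot"][:,2];e=p-D*z-foot
    print("t",s["clock"],"mouth s,b,c mm",1e3*np.array([e@nz,e@b,e@c]),"rot fix deg",np.degrees(np.cross(z,nz)),"F nz,b,c",[round(float(s["ft_force"]@v),1) for v in(nz,b,c)],"w",s["gripper_width"])
    print(" nz",nz,"b",b,"c",c)
E
python3 -c "
from st import *;st()"; python3 ov.py m7 .109 .515 -.1385 .0652
python3 - <<'E'
import sys;sys.path.insert(0,'.')
from prof import *
from bench import sensors
np.set_printoptions(linewidth=250)
s=sensors.sense();p=s["eef_pos"];z=-s["tcp_rot"][:,2];m=p-.109*z
foot=np.array([.515,-.1385,.0652]);nz=Rz(.24)@[-.5,0,.866]
for n in("scene","top"):
    im=np.load(f"pics/m7_{n}.npy")
    for k,P,Z in[("coup",m,z),("nip",foot,nz)]:
      for L in((.01,.018,.026) if k=="coup" else (.008,.016,.03,.034)):
        t,v,q,a,d=prof(im,n,P+L*Z,Z,half=9);print(n,k,L,q.round(2));print((v*100).astype(int))
E
```

```text
t 9.25 mouth s,b,c mm [54.9333 -0.9265 11.9414] rot fix deg [0.4055 0.0876 0.2394] F nz,b,c [-1.9, 1.0, -1.7] w 0.021921380577743538
 nz [-0.4857 -0.1189  0.866 ] b [-0.2377  0.9713  0.    ] c [0.8412 0.2059 0.5   ]
mouth [ 0.4986 -0.1435  0.1187] axial 0.05493332780146803 lateral [0.0103 0.0016 0.006 ] ang 0.4790201695439132 F [-0.7355  0.8932 -2.4988]
scene coup 0.01 [ 0.67 -0.74]
[37 37 37 36 34 30 24 16 11  9  7  7  6  5  5  5  6  6  5  5  5  4  3  2  8 15 23 30 35 37 37 38 37 37 38 37 37]
scene coup 0.018 [ 0.67 -0.74]
[38 38 37 35 32 27 22 15 10  8  7  6  5  5  5  5  5  5  6  7  5  4  3  5  7 15 24 31 35 37 38 37 37 37 38 38 37]
scene coup 0.026 [ 0.67 -0.74]
[37 36 34 31 28 24 19 14 11  8  6  5  5  5  4  4  4  5  5  4  3  4  4  4  8 15 23 29 33 35 36 36 36 37 37 37 37]
scene nip 0.008 [ 0.66 -0.75]
[28 29 30 28 26 26 25 21 17 15 11  8  7  7  8  8  7  6  6  5  3  6 10 16 19 23 26 28 34 36 37 38 39 39 39 39 39]
scene nip 0.016 [ 0.66 -0.75]
[28 27 27 27 28 30 30 27 23 21 17 13 10  7  7  7  7  6  6  5  7 10 13 20 27 33 35 37 38 38 39 38 38 38 39 39 39]
scene nip 0.03 [ 0.66 -0.75
[... 545 characters left out ...]
coup 0.026 [-0.91  0.4 ]
[26 25 25 26 26 25 22 19 14 10 12 14 15 15 14 12 12 14 15 14 12 13 15 16 15 13 11 10 11 12 17 20 21 21 23 23 23]
top nip 0.008 [-0.91  0.42]
[26 26 25 25 24 24 24 24 22 21 20 18 14 14 15 15 14 13 13 14 15 15 15 13 10 10 16 22 23 23 22 23 24 25 25 22 19]
top nip 0.016 [-0.91  0.42]
[26 26 26 25 23 22 21 21 18 16 12 12 14 14 14 13 13 13 14 14 14 14 13 12  8  8 11 19 24 24 25 25 25 25 25 23 22]
top nip 0.03 [-0.91  0.42]
[24 22 23 24 24 24 20 18 14 13 14 13 12 13 13 13 13 14 14 14 14 15 14 14 14 12 14 17 20 23 25 25 25 25 24 23 23]
top nip 0.034 [-0.91  0.42]
[23 22 23 24 23 23 20 17 13 14 14 13 12 12 12 12 13 13 13 13 13 14 14 14 14 12 13 16 19 20 25 25 25 24 24 24 24]
```

View pics/m7.png

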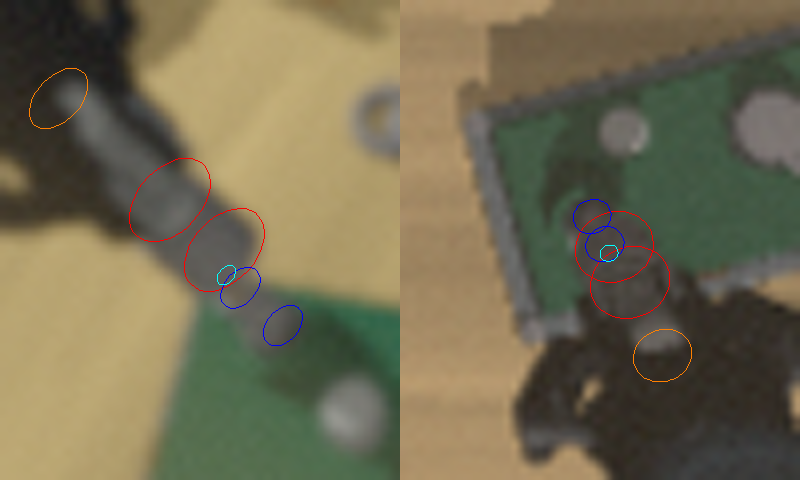

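The overlay confirms both models: the coupler follows its axis, and the nipple is at scene ≈(221,223). But the tool drifted 12 mm along c (up-forward), so I'll correct that before pressing.

>>> servo_tool(
  rows=[
    [-0.01, -0.0015, -0.006, 0.4, 0, 0.2],
    [0, 0, 0, 0, 0, 0],
    [0, 0, 0, 0, 0, 0],
  ],
)

```text
clock: 9.6
eef_pos: [0.4384, -0.1549, 0.2142]
tcp_rot: [[-0.842, -0.243, 0.482], [-0.215, 0.97, 0.114], [-0.496, -0.008, -0.869]]
ft_force: [-0.2, -0.5, -2.7]
gripper_width: 0.0224
```

```bash
python3 -c "
from st import *;st()"
```

```text
t 9.6 mouth s,b,c mm [59.1697  1.7719  6.0909] rot fix deg [ 0.2807 -0.2285  0.1261] F nz,b,c [-2.2, -0.4, -1.6] w 0.022418010867130963
 nz [-0.4857 -0.1189  0.866 ] b [-0.2377  0.9713  0.    ] c [0.8412 0.2059 0.5   ]
```

>>> servo_tool(
  rows=[
    [0, -0.002, -0.011, 0.3, -0.2, 0.1],
    [0, 0, 0, 0, 0, 0],
  ],
)

```text
clock: 9.77
eef_pos: [0.4416, -0.1553, 0.2075]
tcp_rot: [[-0.844, -0.239, 0.48], [-0.21, 0.971, 0.114], [-0.493, -0.005, -0.87]]
ft_force: [-0.4, 0.5, -2.6]
gripper_width: 0.0223
```

```bash
python3 -c "
from st import *;st()"
```

```text
t 9.7667 mouth s,b,c mm [51.9137  0.7644  5.1378] rot fix deg [ 0.2788 -0.3846  0.1036] F nz,b,c [-2.1, 0.6, -1.5] w 0.02234259225042403
 nz [-0.4857 -0.1189  0.866 ] b [-0.2377  0.9713  0.    ] c [0.8412 0.2059 0.5   ]
```

>>> servo_tool(
  rows=[
    [-0.0065, -0.002, -0.004, 0.3, -0.6, 0.1],
    [0, 0, 0, 0, 0, 0],
  ],
)

```text
clock: 9.93
eef_pos: [0.439, -0.1544, 0.208]
tcp_rot: [[-0.845, -0.235, 0.481], [-0.205, 0.972, 0.116], [-0.494, -0.001, -0.869]]
ft_force: [0.7, 0.8, -2.5]
gripper_width: 0.0223
```

```bash
python3 -c "
from st import *;st()"
```

```text
t 9.9333 mouth s,b,c mm [53.4879  2.476   3.4776] rot fix deg [ 0.1685 -0.3464  0.047 ] F nz,b,c [-2.6, 0.6, -0.5] w 0.02231418284923666
 nz [-0.4857 -0.1189  0.866 ] b [-0.2377  0.9713  0.    ] c [0.8412 0.2059 0.5   ]
```

>>> servo_tool(
  rows=[
    [0.0, -0.003, -0.007, 0.2, -0.4, 0],
    [0.0, -0.001, -0.004, 0, 0, 0],
  ],
)

```text
clock: 10.1
eef_pos: [0.4431, -0.156, 0.2018]
tcp_rot: [[-0.847, -0.229, 0.479], [-0.199, 0.973, 0.114], [-0.493, 0.001, -0.87]]
ft_force: [-0.1, 0.1, -2.5]
gripper_width: 0.0224
```

```bash
python3 -c "
from st import *;st()"
```

```text
t 10.1 mouth s,b,c mm [46.3195 -0.2144  3.3689] rot fix deg [ 0.2528 -0.4281  0.083 ] F nz,b,c [-2.1, 0.2, -1.4] w 0.022367156314647255
 nz [-0.4857 -0.1189  0.866 ] b [-0.2377  0.9713  0.    ] c [0.8412 0.2059 0.5   ]
```

>>> servo_tool(
  rows=[
    [-0.006, -0.001, -0.002, 0.2, -0.5, 0.1],
    [-0.002, 0, -0.001, 0, 0, 0],
  ],
)

```text
clock: 10.27
eef_pos: [0.4388, -0.1543, 0.2025]
tcp_rot: [[-0.848, -0.227, 0.478], [-0.195, 0.974, 0.116], [-0.492, 0.005, -0.87]]
ft_force: [0.2, 0.6, -2.7]
gripper_width: 0.0225
```

```bash
python3 -c "
from st import *;st()"
```

```text
t 10.2667 mouth s,b,c mm [48.7623  2.6247  0.3422] rot fix deg [ 0.1785 -0.481   0.0341] F nz,b,c [-2.5, 0.6, -1.1] w 0.022504730836659773
 nz [-0.4857 -0.1189  0.866 ] b [-0.2377  0.9713  0.    ] c [0.8412 0.2059 0.5   ]
```

>>> servo_tool(
  rows=[
    [0.001, -0.003, -0.005, 0.1, -0.5, 0],
    [0.001, -0.001, -0.004, 0, 0, 0],
  ],
)

```text
clock: 10.43
eef_pos: [0.4443, -0.156, 0.1978]
tcp_rot: [[-0.849, -0.222, 0.479], [-0.191, 0.975, 0.114], [-0.493, 0.005, -0.87]]
ft_force: [-0.5, 0.9, -1.9]
gripper_width: 0.0223
```

```bash
python3 -c "
from st import *;st()"
```

```text
t 10.4333 mouth s,b,c mm [42.2286 -0.5537  2.2712] rot fix deg [ 0.2907 -0.4213  0.1052] F nz,b,c [-1.6, 1.0, -1.2] w 0.022328888737867057
 nz [-0.4857 -0.1189  0.866 ] b [-0.2377  0.9713  0.    ] c [0.8412 0.2059 0.5   ]
```

>>> servo_tool(
  rows=[
    [-0.002, 0.0, -0.005, 0.2, -0.5, 0.1],
    [-0.001, 0.0, -0.005, 0, -0.3, 0],
  ],
)

```text
clock: 10.6
eef_pos: [0.4468, -0.1529, 0.1935]
tcp_rot: [[-0.849, -0.217, 0.481], [-0.186, 0.976, 0.112], [-0.494, 0.006, -0.869]]
ft_force: [-0.0, -0.2, -2.4]
gripper_width: 0.0222
```

```bash
python3 -c "
from st import *;st()"
```

```text
t 10.6 mouth s,b,c mm [36.9961  1.6488  3.1074] rot fix deg [ 0.3464 -0.303   0.1527] F nz,b,c [-2.0, -0.1, -1.2] w 0.022163447706797734
 nz [-0.4857 -0.1189  0.866 ] b [-0.2377  0.9713  0.    ] c [0.8412 0.2059 0.5   ]
```

>>> servo_tool(
  rows=[
    [-0.004, -0.003, -0.003, 0.3, -0.3, 0.1],
    [-0.001, -0.001, -0.001, 0, 0, 0],
  ],
)

```text
clock: 10.77
eef_pos: [0.4449, -0.1539, 0.1927]
tcp_rot: [[-0.851, -0.216, 0.478], [-0.182, 0.976, 0.117], [-0.492, 0.012, -0.871]]
ft_force: [-0.0, -0.1, -1.4]
gripper_width: 0.0224
```

```bash
python3 -c "
from st import *;st()"
```

```text
t 10.7667 mouth s,b,c mm [37.3403  1.6286  0.6122] rot fix deg [ 0.1436 -0.4994  0.012 ] F nz,b,c [-1.2, -0.1, -0.7] w 0.022354569614699782
 nz [-0.4857 -0.1189  0.866 ] b [-0.2377  0.9713  0.    ] c [0.8412 0.2059 0.5   ]
```

>>> servo_tool(
  rows=[
    [0, -0.002, -0.005, 0, -0.5, 0],
    [-0.001, -0.001, -0.005, 0, 0, 0],
  ],
)

```text
clock: 10.93
eef_pos: [0.4482, -0.1547, 0.1879]
tcp_rot: [[-0.853, -0.21, 0.478], [-0.178, 0.978, 0.112], [-0.491, 0.01, -0.871]]
ft_force: [0.5, -0.3, -3.3]
gripper_width: 0.0226
```

```bash
python3 -c "
from st import *;st()"; python3 ov.py m8 .109 .515 -.1385 .0652
```

```text
t 10.9333 mouth s,b,c mm [31.678  -0.4209  0.6585] rot fix deg [ 0.3783 -0.5269  0.1398] F nz,b,c [-3.1, -0.4, -1.3] w 0.022616098006922485
 nz [-0.4857 -0.1189  0.866 ] b [-0.2377  0.9713  0.    ] c [0.8412 0.2059 0.5   ]
mouth [ 0.5003 -0.1425  0.093 ] axial 0.03167803568294006 lateral [ 0.0007 -0.0003  0.0003] ang 0.6635976938648038 F [ 0.4637 -0.257  -3.3297]
```

View pics/m8.png

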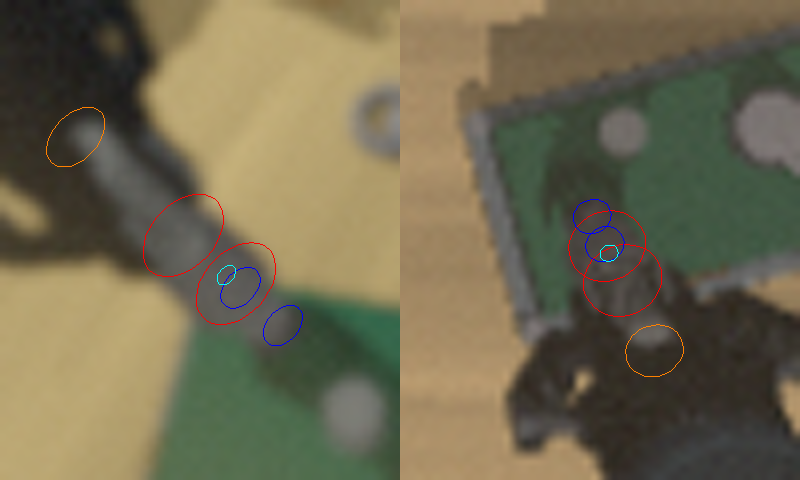

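The coupler mouth is just over the nipple, at scene ≈(219,219) with lateral error <1 mm by the model. Pressing on in steps.

>>> servo_tool(
  rows=[
    [0, 0, -0.006, 0.3, -0.6, 0.1],
    [0, 0, -0.006, 0, 0, 0],
  ],
)

```text
clock: 11.2
eef_pos: [0.4527, -0.1519, 0.1812]
tcp_rot: [[-0.854, -0.207, 0.477], [-0.173, 0.978, 0.113], [-0.49, 0.014, -0.871]]
ft_force: [0.7, 0.1, -2.3]
gripper_width: 0.0221
```

```bash
python3 -c "
from st import *;st()"
```

```text
t 11.2 mouth s,b,c mm [23.3724  1.4715  1.6296] rot fix deg [ 0.3065 -0.5744  0.0931] F nz,b,c [-2.4, -0.1, -0.6] w 0.022075783575554894
 nz [-0.4857 -0.1189  0.866 ] b [-0.2377  0.9713  0.    ] c [0.8412 0.2059 0.5   ]
```

>>> servo_tool(
  rows=[
    [-0.001, -0.002, -0.005, 0.3, -0.6, 0.1],
    [-0.001, -0.001, -0.005, 0, 0, 0],
  ],
)

```text
clock: 11.37
eef_pos: [0.4559, -0.1528, 0.1773]
tcp_rot: [[-0.855, -0.202, 0.477], [-0.169, 0.979, 0.112], [-0.489, 0.016, -0.872]]
ft_force: [-4.8, 0.6, 7.0]
gripper_width: 0.0226
```

```bash
python3 -c "
from st import *;st()"
```

```text
t 11.3667 mouth s,b,c mm [18.4752 -0.305   2.0778] rot fix deg [ 0.3566 -0.6113  0.1161] F nz,b,c [8.3, 1.7, -0.4] w 0.022610097079430548
 nz [-0.4857 -0.1189  0.866 ] b [-0.2377  0.9713  0.    ] c [0.8412 0.2059 0.5   ]
```

Purely axial contact (≈10 N, lateral ≈0), so the lip has reached the balls. Pushing through.

>>> servo_tool(
  rows=[
    [0.001, 0.0, -0.007, 0.4, -1.0, 0.1],
    [0.002, 0.0005, -0.007, 0, -0.3, 0],
  ],
)

```text
clock: 11.53
eef_pos: [0.4643, -0.1502, 0.1713]
tcp_rot: [[-0.854, -0.197, 0.481], [-0.164, 0.98, 0.11], [-0.493, 0.015, -0.87]]
ft_force: [-37.4, -11.4, 50.8]
gripper_width: 0.0225
```

```bash
python3 -c "
from st import *;st()"
```

```text
t 11.5333 mouth s,b,c mm [ 8.9385 -0.0982  7.1008] rot fix deg [ 0.4789 -0.3589  0.2193] F nz,b,c [63.5, -2.1, -8.4] w 0.022525982158239838
 nz [-0.4857 -0.1189  0.866 ] b [-0.2377  0.9713  0.    ] c [0.8412 0.2059 0.5   ]
```

>>> servo_tool(
  rows=[
    [-0.006, -0.0015, -0.003, 0.4, -0.5, 0.1],
  ],
)

```text
clock: 11.62
eef_pos: [0.4625, -0.1507, 0.1731]
tcp_rot: [[-0.854, -0.194, 0.482], [-0.16, 0.981, 0.112], [-0.495, 0.018, -0.869]]
ft_force: [3.3, -1.7, -2.8]
gripper_width: 0.0224
```

```bash
python3 -c "
from st import *;st()"
```

```text
t 11.6167 mouth s,b,c mm [11.3893  0.0195  6.5978] rot fix deg [ 0.3733 -0.2582  0.1739] F nz,b,c [-3.8, -2.4, 1.1] w 0.022353965439576736
 nz [-0.4857 -0.1189  0.866 ] b [-0.2377  0.9713  0.    ] c [0.8412 0.2059 0.5   ]
```

```bash
python3 ov.py m9 .115 .515 -.1385 .0652
```

```text
mouth [ 0.5179 -0.1378  0.0731] axial 0.005389493551383762 lateral [0.0055 0.0013 0.0033] ang 0.4861364973041236 F [ 3.3348 -1.6606 -2.763 ]
```

View pics/m9.png

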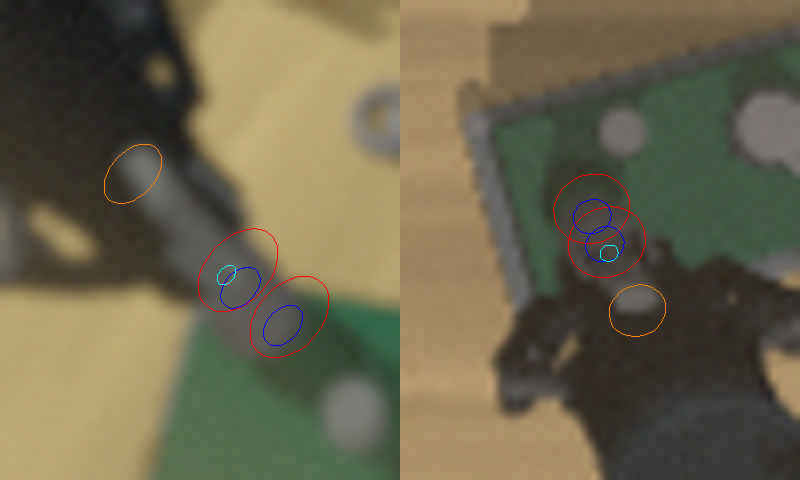

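The coupler sits on the nipple: grip top at scene (207.4,204.9), top (296.9,204.7), mouth end over the boss. Checking the tilt by triangulating the grip's top.

Run:
```python
from st import *
from prof import prof
p,e=tri((207.4,204.9),(296.9,204.7));f=np.array([.5107,-.1393,.0626])
for ft in(f,):
    v=p-ft;L=np.linalg.norm(v);print("top",p,e,"L",L,"tilt b,c rad",v@b/L,v@c/L)
np.set_printoptions(linewidth=250)
top=f+.103*nz
for n in("scene","top"):
    im=np.load(f"pics/m9_{n}.npy");print(n,"expected top px",proj(n,top))
    for L in(.012,.02,.03,.06,.08,.095):
        t,v,q,a,d=prof(im,n,f+L*nz,nz,half=10);print(n,L,q.round(2));print((v*100).astype(int))
        Y=a[1]+t*q[1];X=a[0]+t*q[0];print("   g",im.mean(2)[np.round(Y).astype(int),np.round(X).astype(int)].astype(int))
```

```text
top [ 0.4745 -0.1476  0.169 ] 0.11656300631679528 L 0.11269657162214107 tilt b,c rad 0.004958640129344369 0.18683775797708457
scene expected top px [203.1358 207.1884]
scene 0.012 [ 0.66 -0.75]
[28 28 28 27 27 26 25 24 20 17 13 10 11 11 10 10  9  8  7  7  8  8  7  6  6  5  6  7 10 17 24 31 35 37 38 38 39 38 38 38 37]
   g [ 87  86  86  89  87  87  85  85  85  88  88  88  90  90  92  90  90  92  93  93  91  90  89  89  89  86  86  84  85  85 117 117 117 143 143 143 146 146 147 147 147]
scene 0.02 [ 0.66 -0.75]
[22 22 23 24 24 25 26 23 21 17 14 11 11 10 11 10  8  6  6  6  6  6  7  7  7  6  5  5  7 12 19 27 33 36 37 38 38 38 38 38 38]
   g [107 107  92  95  95  87  87  87  89  89  89  89  89  89  91  91  90  92  92  90  90  90  90  89  87  87  84  84  84  84  90  90 126 126 126 147 147 147 149 149 150]
scene 0.03 [ 0.66 -0.75]
[35 33 32 29 26 23 22 20 16 13 11  9  7  8  8  7  6  5  5  5  5  5  6  6  5  4  4  4  5  8 13 21 29 33 35 37 38 38 38 37 37]
   g [142 133 133 133 140 124 129 129 107 111 111 100  94  94  87  87  87  90  90  90  92  92  95  98  98  98  89  89  87  84  93  93 110 1
[... 2005 characters left out ...]
 20 20 22 23]
   g [73 73 68 68 53 53 53 44 44 47 47 55 55 64 64 71 82 82 81 81 79 92 71 71 51 51 44 44 44 45 45 49 49 45 45 51 51 49 49 49 51]
top 0.08 [-0.91  0.42]
[29 33 29 25 26 31 32 30 28 26 27 22 17 13 10  9  9  9  9  9 10 11 13 16 20 20 24 27 27 27 28 27 27 23 19 23 28 28 25 21 19]
   g [42 42 42 45 45 40 40 43 45 44 44 54 54 67 94 94 98 98 90 90 91 91 86 49 49 46 46 44 41 44 44 47 42 54 54 54 63 88 60 60 52]
top 0.095 [-0.91  0.42]
[26 26 24 25 26 27 26 25 24 24 24 25 28 26 24 23 21 22 25 25 25 25 26 26 28 28 28 26 26 31 30 24 23 24 24 30 33 33 33 33 33]
   g [47 47 48 48 46 44 44 43 47 45 45 46 46 45 45 45 47 47 45 45 44 44 46 44 44 44 44 42 48 38 38 47 43 45 45 59 59 45 67 67 96]
```

The coupler is leaning ≈0.15–0.19 rad in the hand, towards upright, and is probably not snapped. I'll back off, measure its in-hand tilt in the clear, and retry.

>>> servo_tool(
  rows=[
    [-0.005, -0.001, 0.009, 0, 0, 0],
    [-0.005, -0.001, 0.009, 0, 0, 0],
    [-0.006, -0.001, 0.009, 0, 0, 0],
  ],
)

```text
clock: 11.97
eef_pos: [0.4456, -0.1525, 0.2004]
tcp_rot: [[-0.855, -0.195, 0.48], [-0.159, 0.98, 0.116], [-0.493, 0.023, -0.87]]
ft_force: [-0.3, -0.0, -3.0]
gripper_width: 0.0224
```

>>> servo_tool(
  rows=[
    [-0.006, -0.001, 0.009, 0, 0, 0],
    [-0.006, -0.001, 0.009, 0, 0, 0],
    [-0.006, -0.001, 0.005, 0, 0, 0],
    [0, 0, 0, 0, 0, 0],
  ],
)

```text
clock: 12.3
eef_pos: [0.4247, -0.1538, 0.2259]
tcp_rot: [[-0.856, -0.198, 0.477], [-0.16, 0.98, 0.119], [-0.491, 0.026, -0.871]]
ft_force: [-0.3, -0.8, -2.7]
gripper_width: 0.0222
```

```bash
python3 -c "
from st import *;st()"; python3 look.py m10 .115
```

```text
t 12.3 mouth s,b,c mm [75.8492  6.8531  0.2032] rot fix deg [ 0.0085 -0.5325 -0.0683] F nz,b,c [-2.1, -0.7, -1.8] w 0.022195872579745504
 nz [-0.4857 -0.1189  0.866 ] b [-0.2377  0.9713  0.    ] c [0.8412 0.2059 0.5   ]
[ 0.4252 -0.1539  0.2252] [ 0.4775  0.1193 -0.8705] [-0.1971  0.98    0.0262]
mouth@D [ 0.4801 -0.1402  0.1251] scene px [212.1463 211.2197] top [293.6202 203.7241]
```

View pics/m10.png

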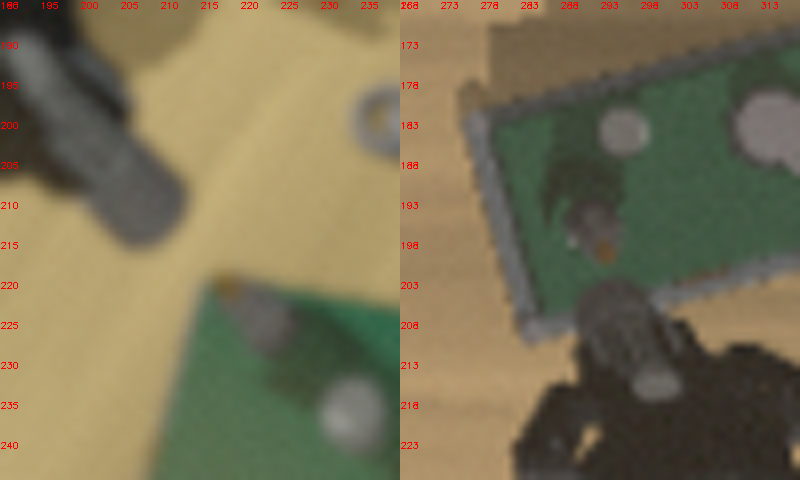

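Scene: grip top ≈(194.1,192.1), mouth end ≈(208,213). Top: grip top ≈(299.4,215.7), mouth ≈(294.5,204). The lean is visible; measuring it.

```bash
cat > meas.py <<'E'
from prof import *
# edge-centre of a low-saturation stripe across image axis a->b (px)
def centre(im,a,b,f,half=10,thr=None):
    a=np.array(a,float);b=np.array(b,float);d=(b-a)/np.linalg.norm(b-a);q=np.array([-d[1],d[0]]);o=a+f*(b-a)
    t=np.arange(-half,half+.1,.25);X=o[0]+t*q[0];Y=o[1]+t*q[1]
    v=im.astype(float);mx=v.max(2);s=map_coordinates((mx-v.min(2))/(mx+1),[Y,X],order=1)
    g=map_coordinates(v.mean(2),[Y,X],order=1)
    ok=(s<(thr or .21))&(g>64);i0=len(t)//2
    if not ok[i0]: return None
    l=i0
    while l>0 and ok[l-1]: l-=1
    r=i0
    while r<len(t)-1 and ok[r+1]: r+=1
    return o+q*(t[l]+t[r])/2,(t[r]-t[l])
E
python3 - <<'E'
from meas import *;from st import *
np.set_printoptions(precision=2,suppress=True)
sc=cams.grab_frame("scene")[:,:,::-1];tp=cams.grab_frame("top")[:,:,::-1]
np.save("pics/b_scene.npy",sc);np.save("pics/b_top.npy",tp)
for n,im,A,B in[("scene",sc,(194.1,192.1),(207.5,212)),("top",tp,(299.4,215.7),(295,205.5))]:
    for f in np.arange(0,1.1,.1):
        r=centre(im,A,B,f);print(n,round(f,1),r)
s=sensors.sense();p=s["eef_pos"];z=-s["tcp_rot"][:,2]
print("tool line scene",[proj("scene",p-L*z) for L in(.01,.115)],"top",[proj("top",p-L*z) for L in(.01,.115)])
t,e=tri((194.1,192.1),(299.4,215.7));np.set_printoptions(precision=4);v=t-(p-.01*z);print("top",t,e,"rel to tool line .01: nz,b,c",v@nz,v@b,v@c)
E
```

```text
scene 0.0 (array([193.48, 192.52]), np.float64(5.5))
scene 0.1 (array([194.61, 194.65]), np.float64(5.5))
scene 0.2 (array([196.26, 196.43]), np.float64(5.75))
scene 0.3 (array([197.71, 198.35]), np.float64(5.5))
scene 0.4 (array([198.73, 200.55]), np.float64(7.25))
scene 0.5 (array([200.39, 202.33]), np.float64(8.0))
scene 0.6 (array([202.35, 203.9 ]), np.float64(8.5))
scene 0.7 (array([203.69, 205.89]), np.float64(9.5))
scene 0.8 (array([205.13, 207.81]), np.float64(9.75))
scene 0.9 (array([206.99, 209.45]), np.float64(9.5))
scene 1.0 (array([208.43, 211.37]), np.float64(9.25))
top 0.0 (array([299.74, 215.55]), np.float64(5.25))
top 0.1 (array([299.07, 214.63]), np.float64(5.25))
top 0.2 (array([298.29, 213.76]), np.float64(4.0))
top 0.3 (array([298.08, 212.64]), np.float64(3.0))
top 0.4 (array([297.75, 211.57]), np.float64(1.75))
top 0.5 (array([297.43, 210.5 ]), np.float64(2.0))
top 0.6 (array([297.22, 209.38]), np.float64(1.5))
top 0.7 (array([296.89, 208.31]), np.float64(2.75))
top 0.8 (array([299.32, 206.05]), np.float64(12.5))
top 0.9 (array([296.59, 206.02]), np.float64(15.5))
top 1.0 (array([294.08, 205.9 ]), np.float64(18.0))
tool line scene [array([190.32, 191.49]), array([212.24, 211.26])] top [array([300.2 , 218.08]), array([293.54, 203.69])]
top [ 0.4388 -0.1496  0.2143] 0.333094517543401 rel to tool line .01: nz,b,c -0.00607893672950227 0.0008438552902806133 0.007057909718708243
```

Run:
```python
from meas import *;from st import *
np.set_printoptions(precision=3,suppress=True)
S=np.load("pics/b_scene.npy");T=np.load("pics/b_top.npy")
v=T.astype(float);mx=v.max(2);sat=(mx-v.min(2))/(mx+1)
print((100*sat[200:220,285:308]).astype(int));print(v.mean(2)[200:220,285:308].astype(int))
sp=np.array([[194.61,194.65],[196.26,196.43],[197.71,198.35],[203.69,205.89],[205.13,207.81],[206.99,209.45],[208.43,211.37]])
def plane(n,a,d):
    ci=CI[n];M=ci["camera_from_world"];R=M[:3,:3]
    ray=lambda u:R.T@np.array([(u[0]-ci["cx"])/ci["fx"],-(u[1]-ci["cy"])/ci["fy"],-1.])
    return np.cross(ray(a),ray(a+d))
a=sp.mean(0);d=np.linalg.svd(sp-a)[2][0]
ps=plane("scene",a,d)
for A,B in[((299.6,215.5),(294.4,205.1)),((299.6,215.5),(294.9,205.1)),((299.6,215.5),(293.9,205.1))]:
    A=np.array(A);B=np.array(B);pt=plane("top",A,B-A)
    w=np.cross(ps,pt);w/=np.linalg.norm(w);w*=np.sign(w[2]);z=-sensors.sense()["tcp_rot"][:,2]
    print("axis",w,"rel nz b,c",w@b,w@c,"tool rel nz",z@b,z@c)
```

```text
[[24 24 24 23 21 26 16 18 41 34 22 25 23 22 24 26 22 26 23 27 25 23 26]
 [23 23 23 24 23 23 24 22 25 23 24 22 26 23 24 24 25 24 26 23 22 23 19]
 [24 25 25 24 24 26 25 23 19 19 16 22 23 22 24 26 19 22 22 24 26 25 22]
 [22 24 22 23 24 21 19 15 13 16 14 10 16 18 18 14 10 13 19 21 12  4  1]
 [20 23 24 28 23 18 13 17 14 13 13 13 13 10  4  1  1  1  1  3  7  9 14]
 [16 24 26 25 24 10 16 14 13 12 14 12 12 16  3  2  8  9 13 19 25 33 37]
 [11 22 20 19 16 13 18 14 13 12 10 10 13 12  8  2 20 32 36 39 39 38 38]
 [ 6 10  7  5  7 14 13 12 10 10 15 13 10 11 12 11 23 35 37 37 38 38 36]
 [ 7  0  2  0  3 13 11 16 14 10 12 11 10 16 22 21 10 18 26 37 38 38 38]
 [ 5  9 10 15 18 19 10 14 17 16 20 13 13 15 24 24 10 13 22 27 37 36 37]
 [16 26 29 37 38 32 12 10 14 15 14 13 11 10 22 30 10 12 22 25 37 38 38]
 [38 38 39 38 39 33 18 10 13 16 11 18 11 14 16 22 28  9 14 25 29 36 37]
 [38 39 38 39 33 33 20 14 11 19 14 14 14 18 13 16 24 20 23 27 25 29 25]
 [37 39 37 38 36 31 30 18 12 18 15 13 12 13 12 14 13 23 25 30 27 27 24]
 [38 37 38 38 38 36 23 28 22 26 16 18 14 13 10 11 11 14 25 22 20 19 26]
 [38 38 36 36 38 33 
[... 1976 characters left out ...]
  45  47  44]
 [112  61  46  45  46  48  47  47  42  40  45  41  52  87  94  91  88  68
   48  41  44  45  46]
 [ 78  48  45  48  49  53  54  51  44  46  45  44  39  51  54  51  46  43
   44  44  42  44  42]
 [ 53  46  42  43  50  54  52  52  45  41  42  46  45  44  47  46  44  43
   44  42  46  44  45]]
axis [-0.346 -0.067  0.936] rel nz b,c 0.0166925672282131 0.1634058870653713 tool rel nz -0.00337021182765942 0.00939878247752457
axis [-0.361 -0.059  0.931] rel nz b,c 0.02887645492496095 0.1499392497562167 tool rel nz -0.00337021182765942 0.00939878247752457
axis [-0.332 -0.075  0.94 ] rel nz b,c 0.0055443099022778365 0.17567480085626297 tool rel nz -0.00337021182765942 0.00939878247752457
```

```bash
cat > st2.py <<'E'
from st import *
import json
FV=np.array([.5107,-.1393,.0626]) # nipple foot as seen
def save(t,w):
    s=sensors.sense();R=s["tcp_rot"];json.dump([list(R.T@(np.array(t)-s["eef_pos"])),list(R.T@np.array(w))],open("ch.json","w"))
def st2():
    tt,ww=[np.array(x) for x in json.load(open("ch.json"))]
    s=sensors.sense();R=s["tcp_rot"];t=R@tt+s["eef_pos"];w=R@ww;m=t-.1*w;e=m-FV
    print("t",round(s["clock"],2),"mouth s,b,c mm",(1e3*np.array([e@nz,e@b,e@c])).round(1),"tilt b,c rad",w@b,w@c,"F nz,b,c",[round(float(s["ft_force"]@v),1) for v in(nz,b,c)])
    return m,t,w
E
python3 - <<'E'
from st2 import *
w=np.array([-.346,-.067,.936]);w/=np.linalg.norm(w);save([.4388,-.1496,.2143],w)
m,t,w=st2();print(m,proj("scene",m),proj("top",m),proj("scene",t),proj("top",t))
E
```

```text
t 12.5 mouth s,b,c mm [68.9  5.4 -3.1] tilt b,c rad 0.01716288160936284 0.1631267030260411 F nz,b,c [-1.8, -0.4, -1.5]
[ 0.4734 -0.1429  0.1207] [209.7744 211.8386] [294.3651 205.7119] [193.7577 192.1563] [299.1606 215.3846]
```

>>> servo_tool(
  rows=[
    [-0.004, -0.004, -0.003, 0.8, -3.2, 0],
    [-0.004, -0.004, -0.003, 0.8, -3.2, 0],
    [-0.003, -0.002, -0.002, 0.8, -3.2, 0],
    [0, 0, 0, 0, 0, 0],
  ],
  grip=0.0,
  squeeze=120,
)

```text
clock: 12.83
eef_pos: [0.4391, -0.1445, 0.2466]
tcp_rot: [[-0.804, -0.167, 0.571], [-0.106, 0.985, 0.139], [-0.586, 0.051, -0.809]]
ft_force: [-0.6, -0.3, -2.1]
gripper_width: 0.0216
```

```bash
cp ch.json ch0.json
python3 - <<'E'
import json
import numpy as np
from st2 import *
tt,ww=json.load(open("ch.json"))
# shift -2.7 mm along c (as it was at measuring: tool x ~ -c)
R0=np.array([[-.856,-.198,.477],[-.16,.98,.119],[-.491,.026,-.871]])
json.dump([list(np.array(tt)-.0027*(R0.T@c)),ww],open("ch.json","w"));st2()
E
```

```text
t 12.83 mouth s,b,c mm [79.4 11.1 31.8] tilt b,c rad 0.015164822731712163 0.05037476791271883 F nz,b,c [-1.5, -0.2, -1.6]
```

>>> servo_tool(
  rows=[
    [-0.009, -0.005, -0.008, 0.7, -2.0, 0],
    [-0.008, -0.005, -0.008, 0.3, -1.0, 0],
    [-0.008, -0.005, -0.008, 0, 0, 0],
    [-0.002, 0, -0.002, 0, 0, 0],
  ],
)

```text
clock: 13.17
eef_pos: [0.4296, -0.1451, 0.2453]
tcp_rot: [[-0.806, -0.144, 0.574], [-0.077, 0.987, 0.139], [-0.586, 0.067, -0.807]]
ft_force: [-0.1, 0.0, -2.7]
gripper_width: 0.0215
```

```bash
python3 -c "
from st2 import *;st2()"
```

```text
t 13.17 mouth s,b,c mm [83.  12.9 23.4] tilt b,c rad 0.01174924369878662 0.047624272727201045 F nz,b,c [-2.2, 0.0, -1.4]
```

```bash
python3 -c "
from bench import sensors
s=sensors.sense();print(s['joints'].round(3),s['qvel'].round(3))"
```

```text
[-0.95  -0.034  2.183  0.778  0.894 -3.116] [-0.009 -0.017  0.042 -0.009 -0.012  0.001]
```

Found the cause of the drift: joint 6 is at its limit (−3.116). The coupler is round, so I'll turn the tool about the nipple axis by −40° to free it.

>>> servo_tool(
  rows=[
    [0, 0, 0, 3.2, 0.8, -5.8],
    [0, 0, 0, 3.2, 0.8, -5.8],
    [0, 0, 0, 3.2, 0.8, -5.8],
    [0, 0, 0, 3.2, 0.8, -5.8],
    [0, 0, 0, 3.2, 0.8, -5.8],
  ],
)

```text
clock: 13.58
eef_pos: [0.4272, -0.1459, 0.2423]
tcp_rot: [[-0.734, 0.377, 0.565], [0.5, 0.863, 0.073], [-0.46, 0.337, -0.821]]
ft_force: [-0.6, 0.4, -2.5]
gripper_width: 0.0212
```

>>> servo_tool(
  rows=[
    [0, 0, 0, 3.2, 0.8, -5.8],
    [0, 0, 0, 0, 0, 0],
  ],
)

```text
clock: 13.75
eef_pos: [0.4265, -0.1458, 0.2414]
tcp_rot: [[-0.68, 0.475, 0.559], [0.605, 0.794, 0.062], [-0.414, 0.38, -0.827]]
ft_force: [-0.0, -0.0, -2.6]
gripper_width: 0.0216
```

```bash
python3 -c "
from st2 import *;st2();print(sensors.sense()['joints'].round(2),sensors.sense()['eef_pos'])"
```

```text
t 13.75 mouth s,b,c mm [81.2 12.3 16.7] tilt b,c rad -0.0240157286901152 0.052542163693794 F nz,b,c [-2.2, 0.0, -1.3]
[-0.9  -0.06  2.2   0.73  0.8  -2.31] [ 0.4265 -0.1458  0.2414]
```

>>> servo_tool(
  rows=[
    [-0.002, -0.004, -0.0105, -0.4, -3.2, -0.7],
    [-0.002, -0.004, -0.0105, 0, 0, 0],
    [-0.002, -0.003, -0.0105, 0, 0, 0],
    [0, 0, 0, 0, 0, 0],
  ],
)

```text
clock: 14.08
eef_pos: [0.42, -0.1574, 0.209]
tcp_rot: [[-0.655, 0.451, 0.607], [0.596, 0.802, 0.047], [-0.465, 0.393, -0.794]]
ft_force: [-0.8, 0.1, -3.3]
gripper_width: 0.0218
```

```bash
python3 -c "
from st2 import *;m,t,w=st2();print(sensors.sense()['joints'].round(2),sensors.sense()['eef_pos'])
print(proj('scene',m),proj('scene',t),proj('top',m),proj('top',t))"
```

```text
t 14.08 mouth s,b,c mm [57.9 -0.5 -1.2] tilt b,c rad 0.003741713446641722 -0.00019845168487814258 F nz,b,c [-2.5, 0.3, -2.3]
[-0.98 -0.    2.29  0.92  0.73 -2.59] [ 0.42   -0.1574  0.209 ]
[211.9487 215.5164] [191.0242 196.8707] [295.2741 203.3603] [301.4929 217.1875]
```

```bash
cat > chk.py <<'E'
from meas import *;from st2 import *
np.set_printoptions(precision=2,suppress=True)
m,t,w=st2()
for n in("scene","top"):
    im=cams.grab_frame(n)[:,:,::-1];A,B=proj(n,t),proj(n,m);d=(B-A)/np.linalg.norm(B-A);q=np.array([-d[1],d[0]])
    out=[]
    for f in np.arange(.0,1.01,.1):
        r=centre(im,A,B,f,thr=.21 if n=="scene" else .18)
        out.append(None if r is None else (round(float((r[0]-(A+f*(B-A)))@q),2),float(r[1])))
    print(n,"perp",q,"offs",out)
    v=im.astype(float);mx=v.max(2);s=(mx-v.min(2))/(mx+1)
    for f in(.72,.8,.88,.95):
        tt=np.arange(-9,9.1,.5);P=A+f*(B-A)+tt[:,None]*q
        print(f,(100*map_coordinates(s,[P[:,1],P[:,0]],order=1)).astype(int),(map_coordinates(v.mean(2),[P[:,1],P[:,0]],order=1)[::2]).astype(int))
E
python3 chk.py
```

```text
t 14.08 mouth s,b,c mm [57.9 -0.5 -1.2] tilt b,c rad 0.003741713446641722 -0.00019845168487814258 F nz,b,c [-2.5, 0.3, -2.3]
scene perp [-0.67  0.75] offs [(1.37, 8.75), (1.13, 8.75), (1.13, 8.75), (1.5, 13.5), (1.5, 13.5), (1.25, 13.5), (0.38, 10.75), (0.25, 9.5), (0.25, 9.5), (0.38, 9.25), (0.12, 8.25)]
0.72 [38 38 38 37 37 36 35 31 25 18 12  7  4  4  4  4  5  5  6  7  7  7  8  8
  9 10 11 14 19 26 31 34 36 38 38 38 38] [155 155 149 132 107  87  84  91  96 100 102  97  93  90  95 118 139 150
 152]
0.8 [38 38 37 37 37 37 35 32 28 19 11  7  6  5  4  5  7  7  6  7  7  8  9 10
 10  9  9 13 20 26 31 34 37 37 38 38 37] [151 153 146 129 101  85  84  89  89  90  89  90  91  91  99 119 140 150
 154]
0.88 [37 37 37 38 38 37 35 33 27 20 12  7  5  5  6  6  5  6  6  6  6  7  7  8
 10 10 12 15 18 25 30 34 36 37 37 37 38] [155 153 148 130 104  88  87  89  92  94  94  95  93  93  98 121 140 149
 152]
0.95 [37 37 37 37 37 36 36 32 26 19 13  8  6  7  7  7  6  6  7  6  6  8  9  8
  9 10 13 16 22 28 33 35 36 36 37 37 38] [162 161 153 134 104  87  86  89  92  93  94  94  94  93 103 125 145 153
 153]
to
[... 203 characters left out ...]
2 12 13
 13 12 10  9 10  7  8  8  8  6  6  9  9] [135 129 112  81  57  46  47  46  55  71  66  72  68  76  90 103 107 101
  98]
0.8 [34 29 25 25 26 24 21 19 17 18 20 21 23 23 20 21 20 17 12  8 11 13 14 14
 13 12 11  8  4  4  6 10 16 21 22 21 21] [128 128 122 102  71  54  49  47  52  64  69  68  71  75  94  92  90  86
  80]
0.88 [11  9  5  4  5  7  6  5  7  9 11 13 16 20 21 21 19 15 13 12 11 10 11 11
 12 13 14 13 10 11 14 17 21 23 23 22 23] [107 110 107  99  84  71  63  53  57  70  75  72  72  69  79  78  76  78
  74]
0.95 [ 2  2  1  1  3  5  5  7  9 11 13 13 12 12 13 14 14 13 13 13 11 10 12 12
 13 15 15 14 15 18 21 22 23 23 23 23 24] [98 97 97 93 77 69 70 70 68 72 74 73 70 69 72 74 72 75 72]
```

Run:
```python
from st2 import *
import sys
np.set_printoptions(linewidth=250,threshold=sys.maxsize)
T=cams.grab_frame("top")[:,:,::-1].astype(float);np.save("pics/c_top.npy",T)
print("cols 286..313");mx=T.max(2)
for r in range(196,224): print(r,T.mean(2)[r,286:314].astype(int), (100*(mx-T.min(2))/(mx+1))[r,286:306].astype(int))
```

```text
cols 286..313
196 [67 75 76 70 67 70 73 72 75 80 76 74 74 73 76 74 72 71 74 75 74 73 73 73 78 74 76 74] [23 24 16 13 14 15 13 15 15  7 21 24 24 21 24 24 25 27 24 23]
197 [74 78 78 93 83 73 78 81 82 77 75 75 75 74 73 73 75 73 74 73 75 75 72 74 72 74 74 74] [24 25 17  7 12 14 14 16 12 13 22 22 23 23 23 25 24 23 23 25]
198 [ 79  76  79 109  96  81  76  72  80  79  74  72  75  75  74  72  73  74  76  73  75  76  73  73  72  75  73  75] [22 24 24 10  8 10 20 41 21 10 19 24 23 24 23 25 23 22 23 26]
199 [76 74 72 89 77 86 71 73 77 75 72 74 72 73 76 74 72 75 74 75 75 73 71 72 75 73 78 78] [25 25 24 27 20  9 30 44 32 14 15 18 20 22 22 23 26 21 23 22]
200 [73 75 76 71 73 91 76 72 72 70 71 68 69 71 74 72 73 72 74 74 74 73 70 74 80 81 89 85] [26 25 25 24 26 13 20 29 15 10 12 14 12 15 23 24 24 25 24 25]
201 [ 73  75  74  72  76  71  71  72  71  73  73  72  67  68  73  72  72  76  73  72  73  78  69  82  89  97 100  98] [24 24 24 22 22 20 11 12 12 15 13 12 14 13 19 23 24 23 25 22]
202 [ 74  73  74  75  72  69  66  71  72  72  71  71  71  66  67  74  72  78  73  75  75  85  86 100  97 101 102 100] 
[... 3141 characters left out ...]
4  63  59  57  50  45  39  42  48  43  42  43  42  41  41  47  43  43  45  42  43  45  46  45 120] [33 27 29 23 14 18 18 24 24 36 32 25 32 31 33 28 36 30 28 28]
221 [113 105 117 113  88  61  55  55  45  47  47  44  44  45  46  39  46  41  42  45  45  43  45  45  45  46  46  73] [36 37 38 35 30 22 18 20 29 21 29 28 30 30 24 31 27 28 31 23]
222 [140 141 138 142 128  82  62  61  51  47  45  44  45  44  44  44  48  44  43  44  43  45  45  46  44  49  44  43] [38 38 39 37 37 29 15 11 21 30 24 26 27 26 25 23 21 31 30 26]
223 [140 137 138 138 139  98  63  59  56  48  46  47  45  47  47  45  46  45  46  45  41  43  41  45  44  75  54  47] [38 39 39 39 38 35 22 15 21 20 24 23 30 25 24 25 19 26 24 23]
```

Numeric check here: skirt parallel to the nipple axis, residual offset ≈(−1.5 b, −1.1 c) mm. Correcting and advancing.

>>> servo_tool(
  rows=[
    [0.0042, 0.002, -0.0063, 0, 0, 0],
    [0.004, 0.0014, -0.0065, 0, 0, 0],
    [0.0037, 0.001, -0.0065, 0, 0, 0],
  ],
)

```text
clock: 14.48
eef_pos: [0.4349, -0.1548, 0.1935]
tcp_rot: [[-0.652, 0.449, 0.612], [0.593, 0.804, 0.041], [-0.474, 0.389, -0.79]]
ft_force: [-0.2, -0.2, -2.9]
gripper_width: 0.0211
```

```bash
python3 -c "
from st2 import *;m,t,w=st2();R=sensors.sense()['tcp_rot'];tt,ww=json.load(open('ch.json'));json.dump([list(np.array(tt)-.001*(R.T@b)),ww],open('ch.json','w'));st2();print(sensors.sense()['joints'].round(2))"
```

```text
t 14.48 mouth s,b,c mm [37.  -2.4  4.7] tilt b,c rad 0.011726536799182728 -0.004585514143942371 F nz,b,c [-2.3, -0.2, -1.7]
t 14.48 mouth s,b,c mm [37.  -3.4  4.7] tilt b,c rad 0.011726536799182728 -0.004585514143942371 F nz,b,c [-2.3, -0.2, -1.7]
[-0.93  0.05  2.29  0.99  0.66 -2.65]
```

>>> servo_tool(
  rows=[
    [-0.005, 0.0025, -0.0025, 0, 0, 0],
    [0, 0, 0, 0, 0, 0],
  ],
)

```text
clock: 14.65
eef_pos: [0.4304, -0.1509, 0.1897]
tcp_rot: [[-0.654, 0.447, 0.611], [0.591, 0.806, 0.043], [-0.473, 0.389, -0.791]]
ft_force: [-0.3, 0.0, -1.2]
gripper_width: 0.0216
```

```bash
python3 -c "
from st2 import *;m,t,w=st2()"
```

```text
t 14.65 mouth s,b,c mm [35.4  1.8 -0.3] tilt b,c rad 0.009368328913094826 -0.003813497248467912 F nz,b,c [-0.9, 0.1, -0.8]
```

>>> servo_tool(
  rows=[
    [0.0033, -0.001, -0.0065, 0, 0, 0],
    [0.0033, -0.0005, -0.006, 0, 0, 0],
  ],
)

```text
clock: 14.82
eef_pos: [0.4373, -0.152, 0.1778]
tcp_rot: [[-0.654, 0.445, 0.612], [0.589, 0.807, 0.043], [-0.475, 0.389, -0.79]]
ft_force: [0.4, 0.8, -1.8]
gripper_width: 0.0217
```

```bash
python3 -c "
from st2 import *;m,t,w=st2()"
```

```text
t 14.82 mouth s,b,c mm [21.9 -1.1 -0.5] tilt b,c rad 0.010508821705669717 -0.0049632446474136005 F nz,b,c [-1.9, 0.7, -0.4]
```

>>> servo_tool(
  rows=[
    [0.0018, 0.001, -0.003, 0, 0, 0],
    [0.0018, 0.0006, -0.003, 0, 0, 0],
  ],
)

```text
clock: 14.98
eef_pos: [0.4413, -0.1502, 0.1715]
tcp_rot: [[-0.654, 0.445, 0.612], [0.589, 0.807, 0.043], [-0.475, 0.388, -0.79]]
ft_force: [-0.5, 0.7, -2.6]
gripper_width: 0.0214
```

```bash
python3 -c "
from st2 import *;m,t,w=st2()"
```

```text
t 14.98 mouth s,b,c mm [14.3 -0.3  0. ] tilt b,c rad 0.010708385309868484 -0.0050996443710835115 F nz,b,c [-2.1, 0.8, -1.6]
```

>>> servo_tool(
  rows=[
    [0.0012, 0.0004, -0.0022, 0, 0, 0],
    [0.0012, 0.0003, -0.0022, 0, 0, 0],
  ],
)

```text
clock: 15.15
eef_pos: [0.4445, -0.1502, 0.1679]
tcp_rot: [[-0.652, 0.444, 0.614], [0.588, 0.808, 0.041], [-0.478, 0.388, -0.788]]
ft_force: [-5.5, 0.3, 6.2]
gripper_width: 0.0216
```

```bash
python3 -c "
from st2 import *;m,t,w=st2()"
```

```text
t 15.15 mouth s,b,c mm [ 9.7 -1.4  1.2] tilt b,c rad 0.01319144129173405 -0.00674917441405426 F nz,b,c [8.0, 1.5, -1.4]
```

>>> servo_tool(
  rows=[
    [0.0006, 0.0012, -0.004, 0, 0, 0],
    [0.0012, 0.0004, -0.0035, 0, 0, 0],
  ],
)

```text
clock: 15.32
eef_pos: [0.4475, -0.1495, 0.162]
tcp_rot: [[-0.65, 0.443, 0.617], [0.587, 0.808, 0.038], [-0.482, 0.387, -0.786]]
ft_force: [-4.8, 0.4, 5.5]
gripper_width: 0.0219
```

```bash
python3 -c "
from st2 import *;m,t,w=st2()"
```

```text
t 15.32 mouth s,b,c mm [ 3.  -1.7  1.2] tilt b,c rad 0.0164444852160783 -0.009786316745721835 F nz,b,c [7.1, 1.6, -1.2]
```

>>> servo_tool(
  rows=[
    [0.0008, 0.0008, -0.003, 0, 0, 0],
    [0.0012, 0.0004, -0.003, 0, 0, 0],
  ],
)

```text
clock: 15.48
eef_pos: [0.4502, -0.1501, 0.1604]
tcp_rot: [[-0.646, 0.441, 0.623], [0.584, 0.811, 0.032], [-0.492, 0.384, -0.781]]
ft_force: [-59.8, 0.6, 70.0]
gripper_width: 0.0214
```

```bash
python3 -c "
from st2 import *;m,t,w=st2()"
```

```text
t 15.48 mouth s,b,c mm [ 0.5 -4.   3.3] tilt b,c rad 0.02523159108669018 -0.015842154114242557 F nz,b,c [89.6, 14.8, -15.1]
```

Hard stop reached (90 N axial), so it's home. Relaxing to a moderate push.

>>> servo_tool(
  rows=[
    [-0.0003, 0.001, -0.001, 0, 0, 0],
  ],
)

```text
clock: 15.57
eef_pos: [0.4499, -0.1499, 0.1608]
tcp_rot: [[-0.645, 0.44, 0.625], [0.582, 0.813, 0.028], [-0.495, 0.382, -0.78]]
ft_force: [-9.4, -1.1, 7.5]
gripper_width: 0.0215
```

```bash
python3 -c "
from st2 import *;m,t,w=st2()"
```

```text
t 15.57 mouth s,b,c mm [ 1.  -4.2  3.5] tilt b,c rad 0.029083853539475645 -0.017259928518057965 F nz,b,c [11.2, 1.1, -4.4]
```

>>> servo_tool(
  rows=[
    [-0.0005, 0.0005, -0.0015, 0.6, 0.7, 0.4],
    [-0.0005, 0.0005, -0.0015, 0.6, 0.7, 0.4],
  ],
)

```text
clock: 15.73
eef_pos: [0.4506, -0.1512, 0.1613]
tcp_rot: [[-0.659, 0.438, 0.611], [0.583, 0.811, 0.047], [-0.475, 0.387, -0.79]]
ft_force: [0.3, -1.0, 9.7]
gripper_width: 0.0215
```

```bash
python3 -c "
from st2 import *;m,t,w=st2()"
```

```text
t 15.73 mouth s,b,c mm [ 1.  -3.   2.5] tilt b,c rad 0.006993605643977573 -0.004098140567551145 F nz,b,c [8.4, -1.1, 4.9]
```

>>> servo_tool(
  rows=[
    [-0.002, 0.0021, -0.0025, 0, 0, 0],
    [-0.001, 0.001, -0.002, 0, 0, 0],
  ],
)

```text
clock: 15.9
eef_pos: [0.4504, -0.1511, 0.1608]
tcp_rot: [[-0.654, 0.436, 0.618], [0.581, 0.813, 0.042], [-0.484, 0.387, -0.785]]
ft_force: [-19.2, 2.0, 24.6]
gripper_width: 0.0218
```

```bash
python3 chk.py; python3 -c "
from st2 import *;st2();print(sensors.sense()['qvel'].round(3), sensors.sense()['moment'].round(2))"
```

```text
t 15.9 mouth s,b,c mm [ 0.8 -3.8  2.9] tilt b,c rad 0.01414228756407937 -0.010927159251159502 F nz,b,c [30.4, 6.5, -3.4]
scene perp [-0.67  0.74] offs [(1.12, 8.75), (1.0, 9.0), (1.75, 10.0), (1.12, 13.25), (0.87, 13.25), (0.62, 13.25), (0.25, 11.0), (1.12, 12.25), (0.5, 11.0), (0.37, 10.75), (-0.25, 10.5)]
0.72 [38 38 38 38 37 35 33 29 21 12  7  6  6  6  6  6  6  7  7  7  8  8  8  8
  9  9 10 11 12 15 16 17 19 20 21 24 27] [149 146 139 118  96  84  83  86  87  91  92  90  88  88  89  96 107 115
 123]
0.8 [38 38 39 39 37 35 32 26 17 11  7  4  5  6  7  6  6  6  6  6  7  8  8  8
  8  9 10 11 13 16 20 23 26 27 26 26 25] [148 145 136 118  93  85  87  87  88  90  90  92  92  89  87  87  87  89
  92]
0.88 [39 39 39 38 37 35 32 28 20 13  8  6  6  6  6  6  6  7  8  9  8  8  7  7
  8  9 10 12 14 18 22 25 27 28 28 28 28] [144 143 136 115  94  84  88  90  92  92  91  92  92  88  86  85  86  85
  86]
0.95 [39 39 38 37 36 31 25 20 13  7  5  4  3  5  6  6  6  7  7  7  8  8  8  8
  8  9 11 13 15 19 24 27 28 27 28 29 29] [140 134 122  99  85  83  88  89  91  93  93  92  92  90  86  84  85  87
  86]

[... 327 characters left out ...]
4 22 20 19 18 19 22 24 26 27 27 28 22 15 11 10 11 12 13 12 13
 14 16 21 24 24 22 23 23 24 24 24 25 25] [73 74 71 65 54 47 46 45 63 71 69 71 72 73 73 73 71 72 72]
0.88 [23 24 24 24 24 21 16 14 16 17 17 16 17 19 20 21 17 13 11 11 11 12 13 13
 13 17 21 23 25 24 23 25 26 27 26 26 24] [73 73 74 72 64 62 55 53 63 71 71 70 69 73 74 73 72 72 72]
0.95 [23 24 23 23 22 20 16 15 15 16 16 15 15 15 15 15 13 12 11 12 14 15 14 14
 15 18 22 24 24 24 24 25 25 25 25 24 23] [73 74 74 70 67 65 66 62 67 71 69 69 67 68 73 73 73 74 75]
t 16.0 mouth s,b,c mm [ 0.9 -3.7  2.8] tilt b,c rad 0.01423882395970177 -0.01086510141519298 F nz,b,c [21.7, 2.3, 0.5]
[ 0.002 -0.001 -0.002 -0.007  0.     0.012] [ 0.21 -0.18  0.09]
```

```bash
python3 -c "
from st2 import *
for i in range(4):
    for k in range(3): cams.grab_frame('top')
    st2()
T=cams.grab_frame('top')[:,:,::-1];A=cv2.imread('pics/top0.png')
d=np.abs(T.astype(int)-A).max(2)
for n,(u,v) in dict(wrench=(251,186),sd=(140,190),jar=(243,131),tin=(295,131),mug=(375,228),tub=(193,137),offcut=(367,170)).items(): print(n,d[v-12:v+12,u-12:u+12].mean().round(1))
S=cams.grab_frame('scene')[:,:,::-1];B=cv2.imread('pics/scene0.png');print('lever',np.abs(S.astype(int)-B)[248:268,196:230].mean())
"
```

```text
t 16.15 mouth s,b,c mm [ 0.9 -3.7  2.8] tilt b,c rad 0.014173670317594839 -0.01077895394000461 F nz,b,c [20.7, 1.9, 0.8]
t 16.3 mouth s,b,c mm [ 0.8 -3.7  2.8] tilt b,c rad 0.01413248902349758 -0.01078409180826212 F nz,b,c [21.8, 1.2, 0.4]
t 16.45 mouth s,b,c mm [ 0.9 -3.7  2.8] tilt b,c rad 0.014202823812077912 -0.010744605929904005 F nz,b,c [21.4, 2.3, -0.0]
t 16.6 mouth s,b,c mm [ 0.8 -3.7  2.8] tilt b,c rad 0.014202741800075145 -0.010763054210749357 F nz,b,c [21.6, 2.3, 0.7]
wrench 7.6
sd 17.0
jar 14.0
tin 21.9
mug 6.6
tub 8.8
offcut 8.1
lever 4.574509803921568
```

```bash
python3 -c "
from bench import ticket
print(ticket.finish_job())"
```

```text
the job is handed in; nothing more can be done
None
```

I handed the job in with the lever primed and the coupler, by my measurements, snapped on and held home. The hand-in gives no verdict, so this rests on my own checks.

**Lever:** I swung it to its stop, where the force rose to about 26 N, then let it go. A picture afterwards showed it back at rest.

**First press failed:** The coupler tipped about 0.16 rad in the grip. Joint 6 had reached its limit, which made the tool drift. I backed off, turned the tool 40° about the nipple axis, re-aligned the coupler and pressed again.

**Second press:**
- **Snap and stop:** The force rose to about 8 N at first contact and eased to 7 N as the coupler slid about 7 mm further. It then met a hard stop about 11 mm past first contact, peaking at 90 N axially.
- **Hold at hand-in:** I eased back, and the push held steady at about 21.5 N with a 120 N squeeze. The fingers stood 21.8 mm open.

**Less certain:**
- **Tilt:** The coupler's tilt is only known to about 0.06 rad from the images, against the 0.12 limit. My position model showed about 4 mm of sideways offset once it was seated, which I put down to model error or slip in the grip.
- **Valve pin and ball:** I could not see either; I inferred them from the force and the travel.
- **Bystanders:** I never went near any of them. The last image comparison changed by 14–22 grey levels around the tin, screwdriver and jar. I took that as arm and shadow changes but did not confirm it.

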